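Find the pitch leaf that fits the press spindle

TASK

Pull the red lamp knob of the thread-checking stand fully out and let it spring back, to light the stage. Then try the comb leaves from the green tray on the lit stage, flat and with their teeth squarely against the front spindle, one at a time: lay each leaf that does not fit flat back in the tray before you take the next. Leave the one that seats fully lying there in mesh, let go of it, and do not knock over or shift the glassware and the bottle.

Things in the scene. Friction and masses are not known exactly. Their poses are not given: they have to be found in the camera images.
- stand: fixed grey thread-checking stand, 170 mm wide. At the front a light box with a level white stage 45 mm above the bench, x -62 to +38 mm from the origin; behind it three steel press spindles lie along y in three rows, clamped, axes 49 mm up, at x +58, +110 and +162 mm. Origin: on the bench; a leaf fully home lies with its origin straight above this one (45 mm up, on the stage), axes alike
- front_axis (a point): middle of the front spindle's axis, the spindle to be checked; axes as the stand's. Thread 110 mm long, 36 to 38 mm across, along y; at its ends (64 to 76 mm either side of the middle) keeper bars and screws reach 80 mm above the bench. The spindles' thread spacings are 6, 8 and 10 mm; which one lies in front changes from run to run and is not told
- mesh (a point): point on the front thread's pitch line (half tooth height) facing the stage: stand x +42 mm, 49 mm up, axes as the stand's. A groove faces it on every spindle. Slide a leaf straight in along +x, its middle tooth opposite; 60 degree flanks centre it over 2 mm. The fitting leaf's teeth point gets within 1 mm of it, any other stops 3 mm or more short, tooth tips on thread crests
- lamp_knob (a joint): travel (m) of the red pull knob on the front (-x) face of the light box: 0 at rest, 0.012 fully out at its stop (past 0.010 it switches). Pull along the stand's -x; the spring takes 4 N at rest, 10 N fully out, and draws the knob back when let go
- knob_grip (a point): middle of the red knob's grip, a cylinder 26 mm across and 24 mm long along the stand's x, 24 mm above the bench, 22 mm in front of the light box's face (10 mm gap between grip and face); moves with the knob, axes as the stand's. Pinch it from above by its sides (along y)
- tray: fixed bright green open tray, 330 x 170 mm (x, y), walls 46 mm high and 4 mm thick, its rim 8 mm wider outside; inner floor 4 mm above the bench. Origin: centre of its underside
- leaf_a: loose T-shaped steel comb leaf, 8 mm thick, 0.13 kg, 89 mm long; the three differ only in tooth spacing (6, 8 or 10 mm, not told which). Tang 22 mm wide, x -45 to +16 mm; head 60 mm wide from x +16 mm, toothed far edge. Origin: underside of the tang, where to grip it across (along y). x runs from tang to teeth. Lies flat in the tray, side by side along the tray's x, teeth towards its +y or -y give or take 0.4 rad
- leaf_b: loose T-shaped steel comb leaf, 8 mm thick, 0.13 kg, 89 mm long; the three differ only in tooth spacing (6, 8 or 10 mm, not told which). Tang 22 mm wide, x -45 to +16 mm; head 60 mm wide from x +16 mm, toothed far edge. Origin: underside of the tang, where to grip it across (along y). x runs from tang to teeth. Lies flat in the tray, side by side along the tray's x, teeth towards its +y or -y give or take 0.4 rad
- leaf_c: loose T-shaped steel comb leaf, 8 mm thick, 0.13 kg, 89 mm long; the three differ only in tooth spacing (6, 8 or 10 mm, not told which). Tang 22 mm wide, x -45 to +16 mm; head 60 mm wide from x +16 mm, toothed far edge. Origin: underside of the tang, where to grip it across (along y). x runs from tang to teeth. Lies flat in the tray, side by side along the tray's x, teeth towards its +y or -y give or take 0.4 rad
- leaf_a_teeth (a point): middle of leaf_a's row of teeth: on the pitch line (half tooth height), on its centre line at half thickness, 42 mm along the leaf's x and 4 mm above its origin, axes as the leaf's; a tooth is centred on it in all leaves, teeth reach up to 3 mm further
- leaf_b_teeth (a point): middle of leaf_b's row of teeth: on the pitch line (half tooth height), on its centre line at half thickness, 42 mm along the leaf's x and 4 mm above its origin, axes as the leaf's; a tooth is centred on it in all leaves, teeth reach up to 3 mm further
- leaf_c_teeth (a point): middle of leaf_c's row of teeth: on the pitch line (half tooth height), on its centre line at half thickness, 42 mm along the leaf's x and 4 mm above its origin, axes as the leaf's; a tooth is centred on it in all leaves, teeth reach up to 3 mm further
- cylinder: loose glass measuring cylinder with a blue six-sided foot 58 mm across, tube 28 mm, 210 mm tall, standing far back between tray and stand; origin at the centre of its underside. Must not be moved or tipped
- flask: loose conical glass flask, 64 mm across, 105 mm tall, standing midway between tray and stand; origin at the centre of its underside. Must not be moved or tipped
- bottle: loose white plastic bottle with red cap, 52 mm across, 100 mm tall, standing between tray and stand, nearest the robot; origin at the centre of its underside. Must not be moved or tipped
Things that resemble listed ones, but are neither listed nor needed, are in the scene too. Leave any brown look-alike of the leaf_a alone. What is shaped like the leaf_b but pink is not meant.

How it is judged:
By the outcome, as a careful person would: the job done as asked, in the order asked, and still so for the second after the job is handed in, with the robot touching nothing.
It also fails if it takes over 72 s, if anything falls off the work surface, if the arm or the gripper's body presses on something with over 40 N, if the wrist force passes 120 N, or if a joint passes its speed limit or range.

ROBOT

A 6-joint arm with a two-finger parallel gripper is mounted at the origin on the work surface. World frame = base frame: x ahead of the robot, y to its left, z up, the work surface at z = 0. Lengths are in m, angles in degrees, forces in N, time in s.
With the tool pointing down it reaches from about 0.25 to 0.725 m from the base axis. Payload 9.7 kg.
Tool frame: the origin (TCP) lies midway between the tips of the shut fingers; the grasp point (between the pads) lies 19 mm behind it; z points along the fingers, x is the direction in which the jaws open and shut, and the axes are right-handed (so a half turn about z gives the same grasp; the last joint's range is limited). The gripper opens to 85 mm and grips with 20 to 120 N. Pads are 22 mm wide; open, the fingers measure 114 mm over their backs; the gripper's body (76 mm by 85 mm) begins 54 mm behind the grasp point. The pads swing forward as they close: fully open they stand 13 mm farther back than shut.
Start: joints at [66.177, 4.979, 10.078, 95.1, 0, 90], TCP at [0.222, 0.503, 0.199] pointing down, gripper open.
Joint ranges: [-179.16, 179.16], [-48.56, 103.87], [-65.8, 70.77], [-126.05, 130.52], [-82.76, 87.17], [-180, 180]. Speed limits (degrees/s): [127.2, 127.2, 147.25, 180, 180, 180].

INTERFACE

Orientations are given as [roll, pitch, yaw] about the fixed x, y, z axes, in that order (R = Rz(yaw) Ry(pitch) Rx(roll)).
In Python, from workcell import bot, optics gives the robot as it stands.
- The arm moves only by the shell command python3 -m creep 'ROWS' [FORCE]. ROWS is JSON, a list of rows, each a list of 7 numbers: the shift along the tool's x, y, z in m, then the turn, a rotation vector about the tool's x, y, z in rad, then the opening, from 0 (shut) to 1 (fully open). A call has 1 to 8 rows; each row is the pose to reach, as a shift and turn from the pose commanded when the call began, along the tool's axes at that moment; what a row does not reach only later rows make up. A row lasts 1/10 s, in which the tool goes at most 50 mm and 8.59 degrees, less where a joint would pass 70% of its speed; a pose out of reach is approached as far as the arm can. A call with a gripper value outside its range is refused whole. The fingers move at their own pace and stop on an object; FORCE is the grip in N (left out, the last holds). Time passes only in rows, so rows that repeat a pose let the fingers close. It gives the time, the measured TCP pose, the force and the opening at its end, in the units of the state.
- bot.get_obs(): the state, without advancing time (a new reading comes with each control period).
- optics.camera(name): name is "side" or "top"; returns the picture (420x560x3 uint8, red, green, blue); there is no depth.
- optics.camera_params(name): a dict with "camera_matrix" (3x3 intrinsics, pixels), "R" (3x3) and "t" (3): a world point X has camera coordinates R X + t. Camera axes: x right, y down, z forward; pixel columns grow to the right and rows downward; lengths in m; the calibration is good to about 2 mm. A picture is of the moment at which its call begins. camera_params takes no time and is no camera call.
- bot.job_done(): hands the job in, once; it reports no verdict.
The state is a dict: "time": time; "q": joint angles; "qd": joint speeds; "joint_efforts": joint torques, N m; "ee_pos": TCP position; "tcp_rot": TCP orientation; "wrist_force": force on the tool from outside, world axes, zero at the start; "torque": the same for the moment, N m; "opening": finger opening in m.
Only numpy, scipy, OpenCV 4.12 (cv2) and the standard library are available. Lean on these libraries where they do the work, as an engineer would, in place of code of your own. Each camera call takes 0.05 s, during which the arm holds its last target.

## Working session

There is one attempt and no reset: what is moved stays moved. The work goes in short steps, Python scripts to look and compute and a shell command to move; the robot and the scene stay as the last step left them, time stands still between calls to the robot, and variables do not carry over. Pictures are saved under pics/ and viewed, and the job is handed in when it is done.

```bash
ls; mkdir -p pics; cat > h.py <<'E'
import numpy as np,cv2
from workcell import bot,optics
def P(n):
    p=optics.camera_params(n); return [np.array(p[k],float) for k in("camera_matrix","R","t")]
def pix2w(n,u,v,z):
    K,R,t=P(n); d=R.T@np.linalg.inv(K)@np.array([u,v,1.]); c=-R.T@t
    return c+d*(z-c[2])/d[2]
def w2pix(n,X):
    K,R,t=P(n); q=K@(R@np.array(X,float)+t); return q[:2]/q[2]
def snap(n,f):
    im=optics.camera(n); cv2.imwrite(f,im[:,:,::-1]); return im
def crop(f,x0,y0,x1,y1,s,out):
    im=cv2.imread(f)[y0:y1,x0:x1]; cv2.imwrite(out,cv2.resize(im,None,fx=s,fy=s,interpolation=cv2.INTER_CUBIC))
E
python3 - <<'E'
from h import *
for n in("top","side"):
    snap(n,f"pics/{n}0.png"); K,R,t=P(n); print(n,K.round(1).tolist(),(-R.T@t).round(3),R.round(2).tolist())
o=bot.get_obs(); print(o)
E
```

```text
pics
top [[503.4, 0.0, 281.9], [0.0, 503.4, 202.2], [0.0, 0.0, 1.0]] [0.344 0.05  1.325] [[-0.02, -1.0, -0.01], [-0.99, 0.02, -0.16], [0.16, 0.0, -0.99]]
side [[441.7, 0.0, 274.3], [0.0, 441.7, 212.8], [0.0, 0.0, 1.0]] [ 0.247 -0.521  0.823] [[0.89, -0.46, 0.02], [-0.33, -0.67, -0.67], [0.32, 0.59, -0.75]]
{'time': 0.1, 'q': array([6.61760976e+01, 5.00747740e+00, 1.00386267e+01, 9.50996907e+01,
       8.48358003e-04, 9.00011108e+01]), 'qd': array([-0.00512358, -0.01438073,  0.1011022 ,  0.03897396, -0.02800214,
       -0.00799924]), 'joint_efforts': array([-2.10813610e-04, -5.21563447e+01,  4.65654874e+01,  1.59267685e-02,
       -3.86334386e-05, -2.71504854e-05]), 'ee_pos': array([0.22205528, 0.50291005, 0.19835522]), 'tcp_rot': array([-1.79999153e+02,  6.85414662e-02,  6.61749867e+01]), 'wrist_force': array([ 1.23258887,  0.59913798, -0.64547838]), 'torque': array([ 0.00327806, -0.01728494,  0.02248468]), 'opening': 0.08557007978757607}
```

View pics/top0.png

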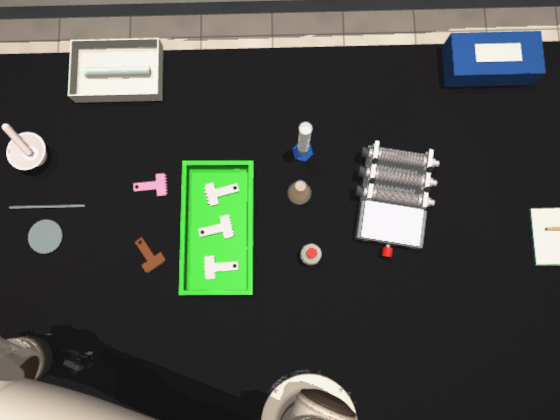

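View pics/side0.png

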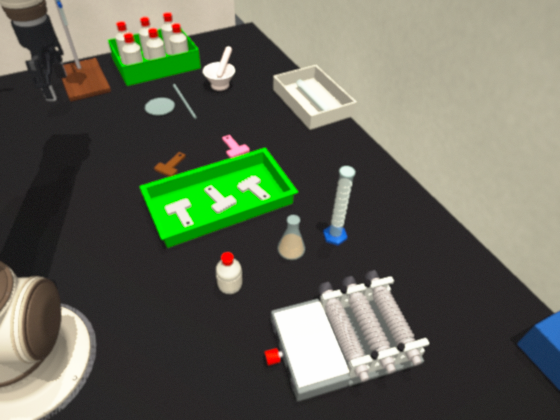

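Top picture: white leaves lie in the green tray at (222,191), (216,229) and (221,267). The look-alikes are pink at (150,185) and brown at (149,254), both outside the tray. The stand is at (395,200) with its red knob at (387,251), and the red bottle cap at (311,253) could be mistaken for that knob. I choose the three white leaves in the tray and check them in close crops.

```bash
python3 - <<'E'
from h import *
crop("pics/top0.png",170,150,270,305,3.8,"pics/t1.png")
crop("pics/top0.png",345,130,450,270,4.2,"pics/t2.png")
crop("pics/side0.png",255,260,435,405,4,"pics/s2.png")
E
```

```text
(no output)
```

View pics/t1.png

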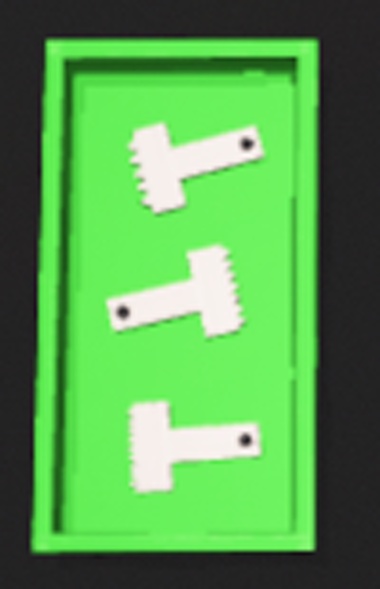

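View pics/t2.png

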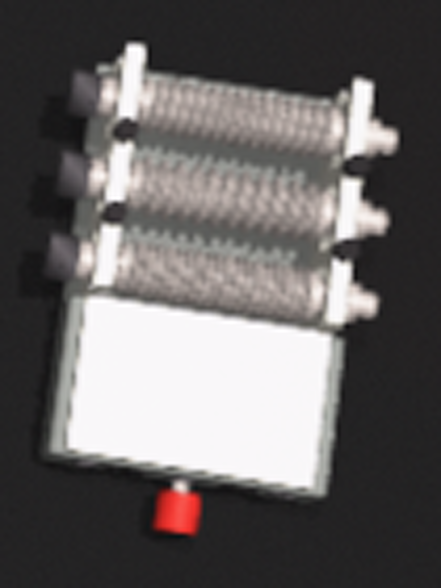

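View pics/s2.png

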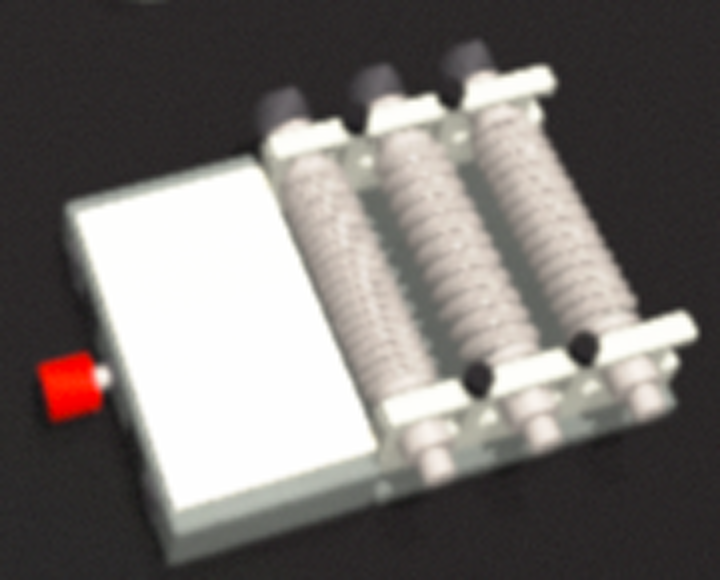

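```bash
cat >> h.py <<'E'
def inv2(n,pts,z): return np.array([pix2w(n,u,v,z)[:2] for u,v in pts])
E
python3 - <<'E'
from h import *
t=np.array([(82,297),(337,338),(322,490),(70,452)])/4.2+[345,130]
s=np.array([(252,160),(375,452),(180,505),(75,208)])/4+[255,260]
a=inv2("top",t,.045);b=inv2("side",s,.045)
print(a.round(4).tolist());print(b.round(4).tolist())
for q in(a,b):
    print([np.linalg.norm(q[i]-q[(i+1)%4]).round(4) for i in range(4)],q.mean(0).round(4))
    for i,j in((3,0),(2,1),(1,0),(2,3)):
        d=q[j]-q[i]; print(np.degrees(np.arctan2(d[1],d[0])).round(2))
# red knob mask centroid
for n in("top","side"):
    im=cv2.imread(f"pics/{n}0.png").astype(int); m=(im[:,:,2]>120)&(im[:,:,1]<60)&(im[:,:,0]<60)
    c=cv2.connectedComponentsWithStats(m.astype(np.uint8))
    for st,ce in zip(c[2][1:],c[3][1:]):
        if st[4]>20: print(n,st,ce.round(1),pix2w(n,*ce,.028).round(4))
# bottle / flask / cyl/ tray
for nm,n,u,v,z in(("bottlecap","top",311,253,.1),("flasktop","top",300,186,.105),("cyltop","top",305,128,.21),("cylfoot","side",335,236,.01),("cylfoot","top",303,153,.01),("flaskbase","side",291,246,.01),("bottle base","side",229,285,.01)):print(nm,pix2w(n,u,v,z).round(3))
for u,v in((47,40),(318,40),(316,551),(32,551)): print("tray rim",pix2w("top",u/3.8+170,v/3.8+150,.046).round(3))
E
```

```text
[[0.5501, -0.1601], [0.5213, -0.3145], [0.4289, -0.2993], [0.4551, -0.1484]]
[[0.5512, -0.1584], [0.5231, -0.3112], [0.4335, -0.292], [0.4592, -0.1422]]
[np.float64(0.157), np.float64(0.0936), np.float64(0.1532), np.float64(0.0957)] [ 0.4889 -0.2306]
-7.06
-9.34
79.45
80.14
[np.float64(0.1553), np.float64(0.0916), np.float64(0.152), np.float64(0.0934)] [ 0.4918 -0.2259]
-9.98
-12.09
79.57
80.26
top [382 247  11  10  64] [386.8 251.7] [ 0.4192 -0.2137  0.028 ]
side [164  14   8   7  48] [167.4  16.9] [0.6876 1.2157 0.028 ]
side [141  18   8   8  53] [144.6  21.5] [0.5955 1.2151 0.028 ]
side [117  22   9   9  56] [121.1  26. ] [0.5041 1.2159 0.028 ]
side [173  24   7   8  51] [175.9  27.8] [0.688  1.1135 0.028 ]
side [149  29   8   8  56] [152.6  32.7] [0.5964 1.1133 0.028 ]
side [125  34   8   8  58] [128.4  37.7] [0.5047 1.1131 0.028 ]
side [221 252  13  13 133] [226.8 257.7] [0.433  0.0318 0.028 ]
side [264 348  17  17 196] [271.9 356.1] [ 0.4184 -0.2143  0.028 ]
bottlecap [ 0.416 -0.015  0.1  ]
flasktop [0.581 0.007 0.105]
cyltop [ 0.696 -0.004  0.21 ]
cylfoot [ 0.691 -0.012  0.01 ]
cylfoot [ 0.689 -0.007  0.01 ]
flaskbase [0.583 0.009 0.01 ]
bottle base [ 0.413 -0.024  0.01 ]
tray rim [0.667 0.31  0.046]
tray rim [0.662 0.124 0.046]
tray rim [0.317 0.129 0.046]
tray rim [0.321 0.316 0.046]
```

```bash
python3 - <<'E'
from h import *
from scipy.ndimage import map_coordinates
ims={n:cv2.cvtColor(cv2.imread(f"pics/{n}0.png"),cv2.COLOR_BGR2GRAY).astype(float) for n in("top","side")}
# stage white contour lines
for n,(x0,y0,x1,y1) in {"top":(345,190,435,260),"side":(262,290,365,400)}.items():
    g=cv2.resize(ims[n][y0:y1,x0:x1].astype(np.float32),None,fx=8,fy=8,interpolation=cv2.INTER_CUBIC)
    m=(g>225).astype(np.uint8); c=cv2.connectedComponentsWithStats(m); k=1+np.argmax(c[2][1:,4]); m=(c[1]==k).astype(np.uint8)
    cn=max(cv2.findContours(m,cv2.RETR_EXTERNAL,cv2.CHAIN_APPROX_NONE)[0],key=len)
    q=cv2.approxPolyDP(cn,25,True)[:,0]
    px=(q+.5)/8-.5+[x0,y0]
    w=inv2(n,px,.045); print(n,px.round(1).tolist(),w.round(4).tolist())
    for i in range(len(w)):
        d=w[(i+1)%len(w)]-w[i]; print("  ",np.linalg.norm(d).round(4),np.degrees(np.arctan2(d[1],d[0])).round(2))
# spindle pitch
yaw=np.radians(-10);ex=np.array([np.cos(yaw),np.sin(yaw),0]);ey=np.array([-ex[1],ex[0],0])
O=ex*.534+ey*-.139; print("O",O)
from h import w2pix
ys=np.arange(-.05,.05,.0005); f=np.arange(1/.014,1/.005,1.)
for n in("side","top"):
  for sx in(.058,.110,.162):
    sp=np.zeros(len(f))
    for a in np.radians([45,60,75,90,105,120,135]):
        r=.018; pts=np.array([w2pix(n,O+ex*(sx-r*np.cos(a))+ey*y+np.array([0,0,.049+r*np.sin(a)])) for y in ys])
        pr=map_coordinates(ims[n],[pts[:,1],pts[:,0]],order=3); pr=pr-np.polyval(np.polyfit(ys,pr,3),ys); pr*=np.hanning(len(pr))
        sp+=abs(np.exp(-2j*np.pi*np.outer(f,ys))@pr)**2
    i=[(P_,round(sp[np.argmin(abs(f-1000/P_))]/sp.mean(),2)) for P_ in(5.5,6,7,8,9,10,11)]
    print(n,sx,"peak",1000/f[np.argmax(sp)],i)
E
```

```text
top [[365.3, 201.2], [361.3, 235.9], [418.8, 244.8], [422.6, 209.7]] [[0.5488, -0.1621], [0.4594, -0.1477], [0.4338, -0.2924], [0.5235, -0.3078]]
   0.0905 170.83
   0.147 -100.06
   0.0911 -9.74
   0.1478 80.15
side [[317.9, 301.4], [274.1, 313.2], [298.9, 386.8], [348.3, 370.8]] [[0.5494, -0.1612], [0.4586, -0.1448], [0.4314, -0.292], [0.5246, -0.3075]]
   0.0923 169.78
   0.1497 -100.47
   0.0945 -9.43
   0.1484 80.39
O [ 0.50175024 -0.2296164   0.        ]
side 0.058 peak 6.044905008635578 [(5.5, np.float64(0.13)), (6, np.float64(2.36)), (7, np.float64(0.86)), (8, np.float64(1.2)), (9, np.float64(0.92)), (10, np.float64(1.2)), (11, np.float64(1.17))]
side 0.11 peak 10.057471264367816 [(5.5, np.float64(0.04)), (6, np.float64(0.08)), (7, np.float64(0.1)), (8, np.float64(0.05)), (9, np.float64(1.22)), (10, np.float64(7.24)), (11, np.float64(2.53))]Traceback (most recent call last):
  File "<stdin>", line 23, in <module>
  File "h.py", line 9, in w2pix
    K,R,t=P(n); q=K@(R@np.array(X,float)+t); return q[:2]/q[2]
          ~^^^
  File "h.py", line 4, in P
    p=optics.camera_params(n); return [np.array(p[k],float) for k in("camera_matrix","R","t")]
ValueError: time passes only in moves, steps and waits
```

```bash
python3 - <<'E'
import numpy as np
from workcell import optics
np.savez("cam.npz",**{n+k:np.array(optics.camera_params(n)[k],float) for n in("top","side") for k in("camera_matrix","R","t")})
s=open("h.py").read().replace('''    p=optics.camera_params(n); return [np.array(p[k],float) for k in("camera_matrix","R","t")]''','''    return [C[n+k] for k in("camera_matrix","R","t")]''').replace("def P(","C=dict(np.load('cam.npz'))\ndef P(",1)
open("h.py","w").write(s)
E
python3 - <<'E'
from h import *
from scipy.ndimage import map_coordinates
from scipy.optimize import minimize
T=[(42,-30),(42,30),(16,30),(16,11),(-45,11),(-45,-11),(16,-11),(16,-30)]
T=np.array(T)/1000.
T[:2,0]=.0425
for n,(x0,y0,x1,y1) in {"top":(180,160,255,295),"side":(150,165,285,235)}.items():
    im=cv2.imread(f"pics/{n}0.png").astype(float)
    B=im[:,:,0]; R_=im[:,:,2]
    m=((R_>130)).astype(np.uint8); mm=np.zeros_like(m); mm[y0:y1,x0:x1]=m[y0:y1,x0:x1]
    c=cv2.connectedComponentsWithStats(mm)
    for k in range(1,c[0]):
        if c[2][k,4]<60: continue
        cu,cv_=c[3][k]; w0=pix2w(n,cu,cv_,.012)
        bx,by,bw,bh,_=c[2][k]
        X,Y=np.meshgrid(np.arange(bx-5,bx+bw+5,.25),np.arange(by-5,by+bh+5,.25))
        I=np.clip(map_coordinates(R_,[Y,X],order=1)/220,0,1)
        # sample world grid instead
        def cost(p,full=False):
            a=p[2];r=np.array([[np.cos(a),-np.sin(a)],[np.sin(a),np.cos(a)]])
            w=T@r.T+p[:2]; px=np.array([w2pix(n,[*q,.012]) for q in w])
            mk=np.zeros(X.shape,np.float32); cv2.fillPoly(mk,[np.round((px-[bx-5,by-5])*4*16).astype(int).astype(np.int32)],1,shift=4)
            mk=cv2.GaussianBlur(mk,(0,0),2); return ((mk-I)**2).mean()
        best=None
        for a in np.radians([70,90,110,-70,-90,-110]):
            r=minimize(cost,[w0[0]-.012*np.cos(a),w0[1]-.012*np.sin(a),a],method="Nelder-Mead",options=dict(initial_simplex=[[w0[0],w0[1],a],[w0[0]+.01,w0[1],a],[w0[0],w0[1]+.01,a],[w0[0],w0[1],a+.2]],xatol=1e-5,fatol=1e-7))
            if best is None or r.fun<best.fun: best=r
        p=best.x; a=p[2]; print(n,"pix",(round(cu),round(cv_)),p[:2].round(4),np.degrees(a).round(1),best.fun.round(4),end=" ")
        g=R_; f=np.arange(1/.013,1/.0052,1.); ys=np.arange(-.028,.028,.0005); sp=0
        for d in(.040,.041,.042,.043,.044):
            pts=np.array([w2pix(n,[p[0]+d*np.cos(a)-y*np.sin(a),p[1]+d*np.sin(a)+y*np.cos(a),.012]) for y in ys])
            pr=map_coordinates(g,[pts[:,1],pts[:,0]],order=3);pr=pr-np.polyval(np.polyfit(ys,pr,3),ys); pr*=np.hanning(len(pr)); sp=sp+abs(np.exp(-2j*np.pi*np.outer(f,ys))@pr)**2
        print("pitch",round(1000/f[np.argmax(sp)],2),[int(sp[np.argmin(abs(f-1000/q))]) for q in(6,8,10)])
E
```

```text
top pix (218, 192) [0.59   0.2121] 104.0 0.1678 pitch 10.01 [197967, 644558, 9927880]
top pix (219, 228) [0.4904 0.2289] -78.1 0.1674 pitch 8.0 [7317, 3305031, 268002]
top pix (217, 267) [0.3914 0.2156] 93.6 0.1663 pitch 6.14 [782647, 39762, 147882]
side pix (166, 169) [0.4294 0.4028] -146.9 0.05 pitch 13.0 [187, 3729, 1802]
side pix (253, 187) [0.5893 0.2125] 104.4 0.0353 pitch 10.01 [2175, 51757, 1196020]
side pix (219, 199) [0.4905 0.2287] -77.7 0.0333 pitch 7.94 [27, 115571, 3133]
side pix (180, 211) [0.3911 0.2159] 92.2 0.0171 pitch 13.0 [44537, 3207, 15022]
```

```bash
cat >> h.py <<'E'
from scipy.spatial.transform import Rotation as Ro
O=np.array([.5024,-.2287,0]); YAW=-10.
def st(x,y,z):
    a=np.radians(YAW); return O+[x*np.cos(a)-y*np.sin(a),x*np.sin(a)+y*np.cos(a),z]
def to(p,yaw,o=None):
    o=o or bot.get_obs(); R=Ro.from_euler("xyz",o["tcp_rot"],degrees=True); Rt=Ro.from_euler("xyz",[180,0,yaw],degrees=True)
    print("t",o["time"],"shift",(R.inv().apply(np.array(p)-o["ee_pos"])).round(4).tolist(),"rot",(R.inv()*Rt).as_rotvec().round(4).tolist(),"F",o["wrist_force"].round(1),"open",round(o["opening"],4),"pos",o["ee_pos"].round(4),o["tcp_rot"].round(2))
E
python3 -c "
from h import *
k=st(-.084,0,.15);print(k);to(k,80)"
```

```text
[ 0.41967615 -0.21411355  0.15      ]
t 0.1 shift [-0.576, 0.4704, 0.049] rot [-0.0002, 0.0012, -0.2413] F [ 1.2  0.6 -0.6] open 0.0856 pos [0.2221 0.5029 0.1984] [-1.800e+02  7.000e-02  6.617e+01]
```

```bash
python3 -m creep '[[-0.288,0.235,0,0,0,-0.12,1],[-0.288,0.235,0,0,0,-0.12,1],[-0.288,0.235,0,0,0,-0.12,1],[-0.288,0.235,0,0,0,-0.12,1],[-0.288,0.235,0,0,0,-0.12,1],[-0.288,0.235,0,0,0,-0.12,1],[-0.288,0.235,0,0,0,-0.12,1],[-0.288,0.235,0,0,0,-0.12,1]]'; python3 -c "
from h import *
to(st(-.084,0,.15),80)"
```

```text
time: 0.9
ee_pos: [0.3209, 0.1418, 0.1991]
tcp_rot: [180.0, 0.0, 72.9]
wrist_force: [1.3, 0.9, -0.0]
opening: 0.085
t 0.9 shift [-0.3112, 0.1989, 0.0493] rot [0.0007, 0.0002, -0.1236] F [ 1.3  0.9 -0. ] open 0.085 pos [0.3209 0.1418 0.1991] [1.7996e+02 1.0000e-02 7.2920e+01]
```

```bash
python3 -m creep '[[-0.311,0.199,0.02,0,0,-0.123,1],[-0.311,0.199,0.02,0,0,-0.123,1],[-0.311,0.199,0.02,0,0,-0.123,1],[-0.311,0.199,0.02,0,0,-0.123,1],[-0.311,0.199,0.02,0,0,-0.123,1],[-0.311,0.199,0.02,0,0,-0.123,1],[-0.311,0.199,0.02,0,0,-0.123,1],[-0.311,0.199,0.049,0,0,-0.123,1]]'; python3 -c "
from h import *
to(st(-.084,0,.15),80);to(st(-.084,0,.008),80)
snap('side','pics/k1.png');crop('pics/k1.png',200,230,440,410,3.3,'pics/k1c.png')"
```

```text
time: 1.7
ee_pos: [0.422, -0.2147, 0.1518]
tcp_rot: [179.7, 0.1, 80.0]
wrist_force: [0.9, 0.3, -0.7]
opening: 0.0854
t 1.7 shift [0.0002, -0.0024, 0.0018] rot [0.0044, 0.0017, -0.0006] F [ 0.9  0.3 -0.7] open 0.0854 pos [ 0.422  -0.2147  0.1518] [1.7975e+02 1.0000e-01 7.9970e+01]
t 1.7 shift [0.0004, -0.003, 0.1438] rot [0.0044, 0.0017, -0.0006] F [ 0.9  0.3 -0.7] open 0.0854 pos [ 0.422  -0.2147  0.1518] [1.7975e+02 1.0000e-01 7.9970e+01]
```

View pics/k1c.png

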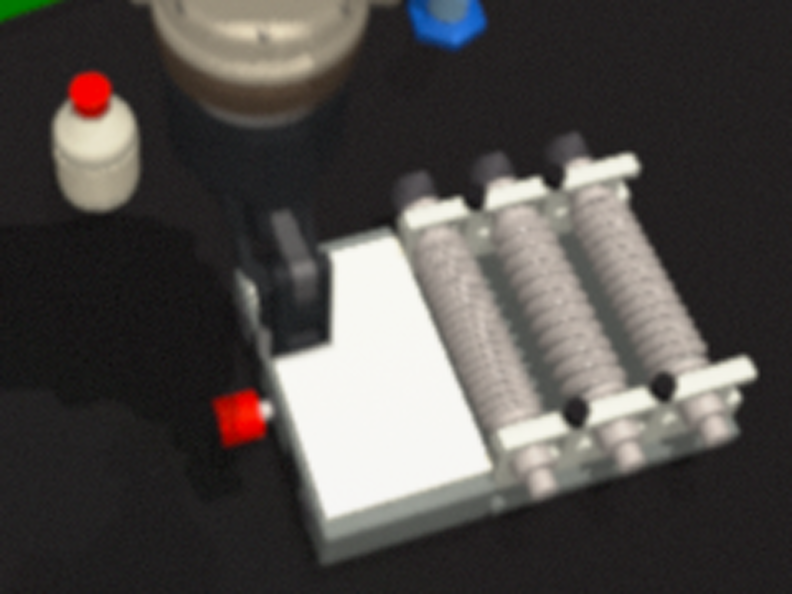

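The knob sits at crop (239,416), with the open gripper above the stage edge and clear of the bottle. I descend next.

```bash
python3 -m creep '[[0,0,0.04,0,0,0,1],[0,0,0.08,0,0,0,1],[0,0,0.12,0,0,0,1],[0,0,0.138,0,0,0,1],[0,0,0.140,0,0,0,1],[0,0,0.140,0,0,0,1]]'; python3 -c "
from h import *
to(st(-.084,0,.008),80)
snap('side','pics/k2.png');crop('pics/k2.png',200,230,440,410,3.3,'pics/k2c.png')"
```

```text
time: 2.35
ee_pos: [0.4204, -0.2106, 0.0102]
tcp_rot: [-180.0, -0.0, 80.1]
wrist_force: [0.2, -0.4, 0.0]
opening: 0.0853
t 2.35 shift [-0.0036, -0.0001, 0.0022] rot [-0.0005, -0.0002, 0.0018] F [ 0.2 -0.4  0. ] open 0.0853 pos [ 0.4204 -0.2106  0.0102] [-1.7997e+02 -1.0000e-02  8.0100e+01]
```

View pics/k2c.png

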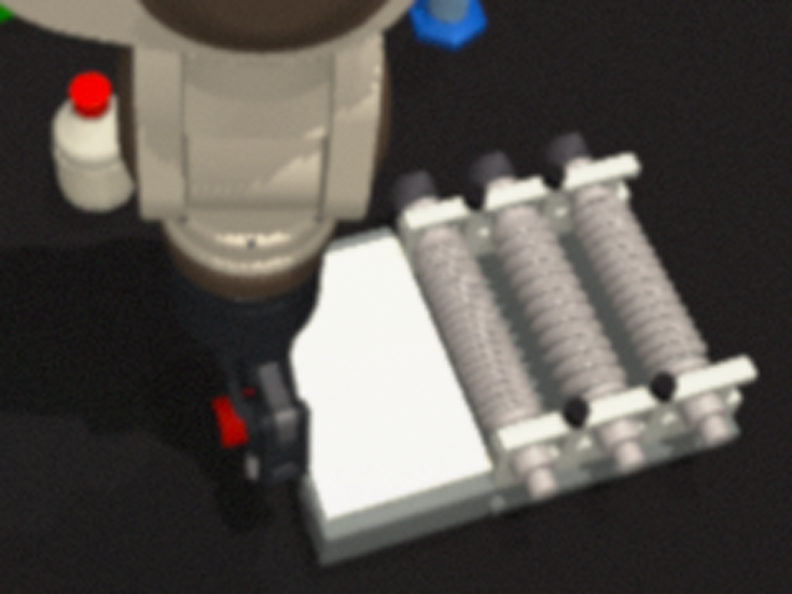

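The fingers straddle the knob at crop (232,420). I centre by 3.5 mm and close.

```bash
python3 -m creep '[[-0.0036,0,0.002,0,0,0,1],[-0.0036,0,0.002,0,0,0,0.2],[-0.0036,0,0.002,0,0,0,0.1],[-0.0036,0,0.002,0,0,0,0.1],[-0.0036,0,0.002,0,0,0,0.1],[-0.0036,0,0.002,0,0,0,0.1],[-0.0036,0,0.002,0,0,0,0.1]]' 60; python3 -c "
from h import *
to(st(-.084,0,.008),80);print(bot.get_obs()['torque'])"
```

```text
time: 3.1
ee_pos: [0.4199, -0.2143, 0.008]
tcp_rot: [-180.0, -0.0, 80.1]
wrist_force: [0.0, -0.6, -0.0]
opening: 0.0081
t 3.1 shift [0.0001, -0.0002, -0.0] rot [-0.0, -0.0, 0.0018] F [ 0.  -0.6 -0. ] open 0.0081 pos [ 0.4199 -0.2143  0.008 ] [-180.    -0.    80.1]
[ 0.01095317 -0.01083855 -0.00828304]
```

```bash
python3 -c "
from h import *
snap('side','pics/k3.png');crop('pics/k3.png',200,290,340,410,5,'pics/k3c.png')
snap('top','pics/k3t.png');crop('pics/k3t.png',340,180,450,290,5,'pics/k3tc.png')"
```

```text
(no output)
```

View pics/k3c.png

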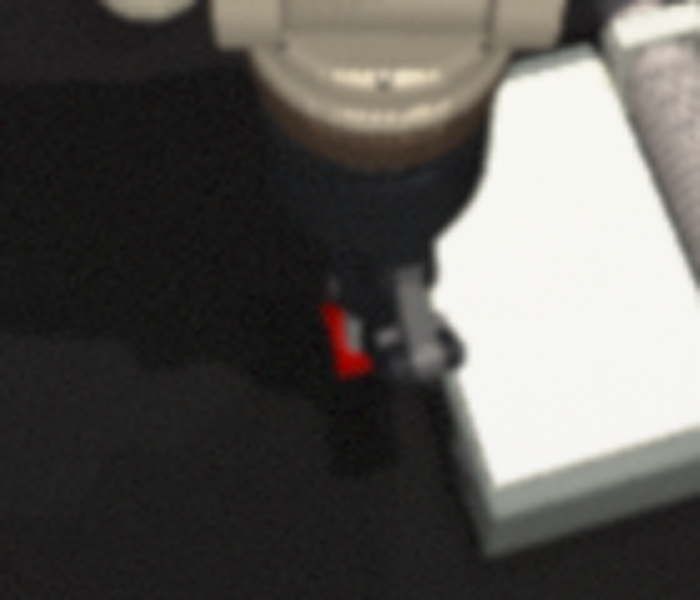

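View pics/k3tc.png

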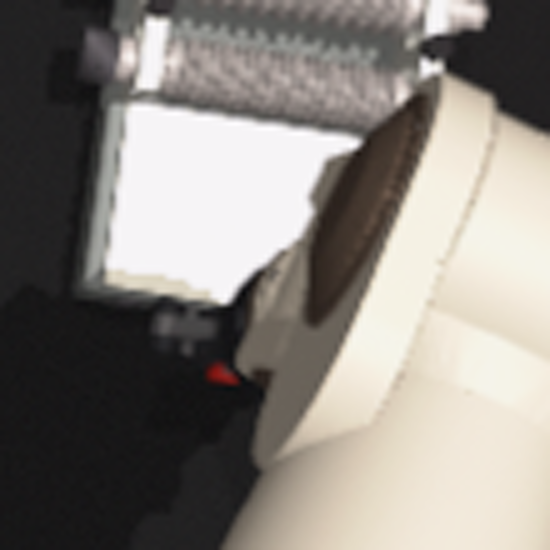

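```bash
python3 -c "
from h import *
for p in([.4199,-.2143,.008],[.4199,-.2143,.027],[.4199,-.2143,.06],st(-.084,0,.024),st(-.096,0,.024),st(-.072,0,.024),st(-.062,0,.045)): print(np.round(p,3),w2pix('side',p).round(1),w2pix('top',p).round(1))
print(bot.get_obs())"
```

```text
[ 0.42  -0.214  0.008] [272.4 360.2] [385.4 251.9]
[ 0.42  -0.214  0.027] [272.6 356. ] [386.9 251.4]
[ 0.42  -0.214  0.06 ] [272.9 348.3] [389.6 250.6]
[ 0.42  -0.214  0.024] [272.4 356.6] [386.6 251.6]
[ 0.408 -0.212  0.024] [266.3 358.4] [386.  256.2]
[ 0.431 -0.216  0.024] [278.5 354.8] [387.2 246.9]
[ 0.441 -0.218  0.045] [283.9 348.5] [389.3 242.5]
{'time': 3.2, 'q': array([-2.70355364e+01, -5.07048812e+00, -2.11349884e+01,  7.39346337e+01,
       -1.53002839e-03, -1.71353281e+01]), 'qd': array([ 0.03888771,  0.05297768,  0.01626083, -0.06791466, -0.01818956,
       -0.02823751]), 'joint_efforts': array([ 1.58603425e-04, -4.04374731e+01,  4.60420668e+01,  2.19285954e-03,
       -1.68995348e-04,  1.07209664e-04]), 'ee_pos': array([ 0.41989169, -0.21428316,  0.00798438]), 'tcp_rot': array([1.79999623e+02, 1.71727855e-03, 8.00997917e+01]), 'wrist_force': array([-0.17586658,  0.77542758, -0.36426161]), 'torque': array([ 0.000759  , -0.06456059,  0.05069794]), 'opening': 0.008545774941615488}
```

The fingers closed to the commanded 8 mm, so either they met nothing or they are on the stem. I make a small test pull and watch the force.

```bash
python3 -m creep '[[0,-0.003,0,0,0,0,0.1],[0,-0.006,0,0,0,0,0.1],[0,-0.006,0,0,0,0,0.1]]'; python3 -c "
from h import *
to(st(-.084,0,.008),80)
snap('side','pics/k4.png');crop('pics/k4.png',230,320,310,390,9,'pics/k4c.png')"
```

```text
time: 3.5
ee_pos: [0.4135, -0.2132, 0.008]
tcp_rot: [-180.0, -0.0, 80.1]
wrist_force: [-0.7, 0.4, -0.6]
opening: 0.0084
t 3.5 shift [0.0001, 0.0062, -0.0] rot [-0.0002, -0.0, 0.0016] F [-0.7  0.4 -0.6] open 0.0084 pos [ 0.4135 -0.2132  0.008 ] [-179.99   -0.     80.09]
```

View pics/k4c.png

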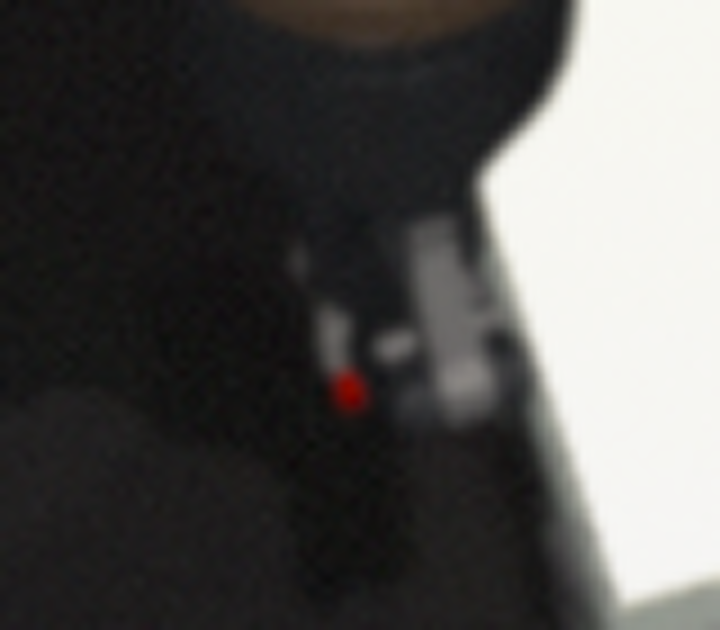

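```bash
python3 -m creep '[[0,-0.006,0,0,0,0,0.1],[0,-0.03,0,0,0,0,0.1],[0,-0.04,0,0,0,0,0.1],[0,-0.04,0,0,0,0,0.1]]'; python3 -c "
from h import *
to(st(-.084,0,.008),80)
snap('side','pics/k5.png');crop('pics/k5.png',220,310,320,390,7,'pics/k5c.png')
snap('top','pics/k5t.png');crop('pics/k5t.png',340,200,440,290,6,'pics/k5tc.png')
p=bot.get_obs()['ee_pos']
for n in('side','top'): print(w2pix(n,p))"
```

```text
time: 3.95
ee_pos: [0.3737, -0.2063, 0.0081]
tcp_rot: [180.0, 0.0, 80.1]
wrist_force: [-0.0, 0.2, -0.2]
opening: 0.0082
t 3.95 shift [0.0002, 0.0466, 0.0001] rot [0.0003, 0.0001, 0.0012] F [-0.   0.2 -0.2] open 0.0082 pos [ 0.3737 -0.2063  0.0081] [1.7998e+02 1.0000e-02 8.0070e+01]
[249.44849914 367.08206318]
[383.46201184 269.25800405]
```

View pics/k5c.png

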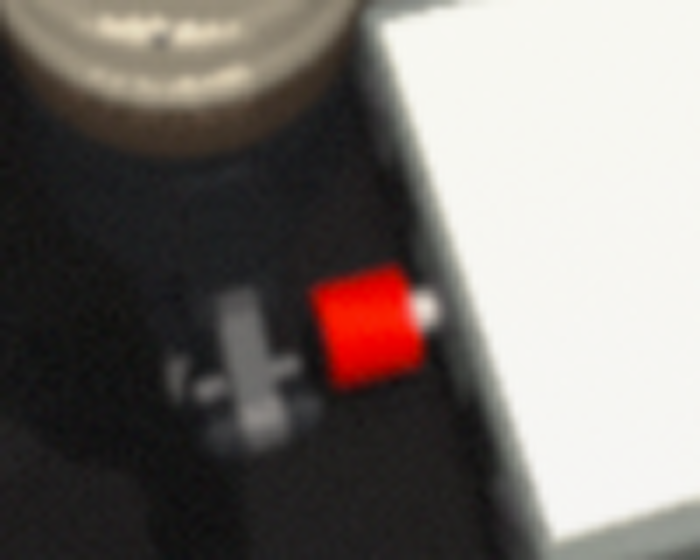

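View pics/k5tc.png

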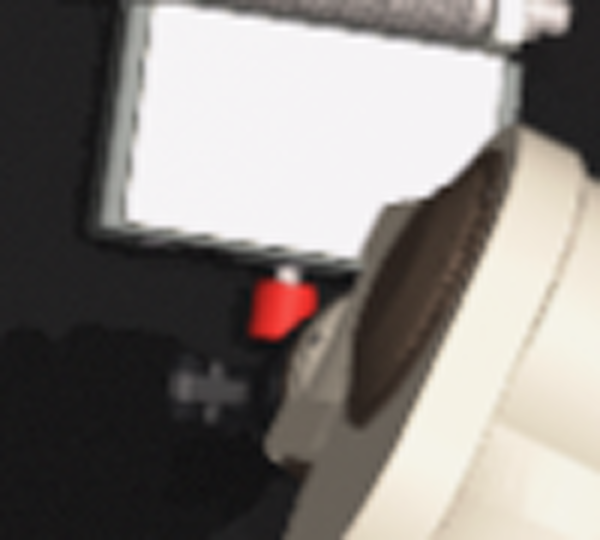

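```bash
python3 -c "
import cv2,numpy as np
for f,(x0,y0,x1,y1),o in(('pics/k5.png',(225,325,295,385),'pics/e1.png'),('pics/k5t.png',(350,240,410,285),'pics/e2.png')):
    im=cv2.imread(f)[y0:y1,x0:x1].astype(float)/255; im=(im**.45*255).clip(0,255).astype(np.uint8)
    cv2.imwrite(o,cv2.resize(im,None,fx=10,fy=10,interpolation=cv2.INTER_CUBIC))"
```

```text
(no output)
```

View pics/e1.png

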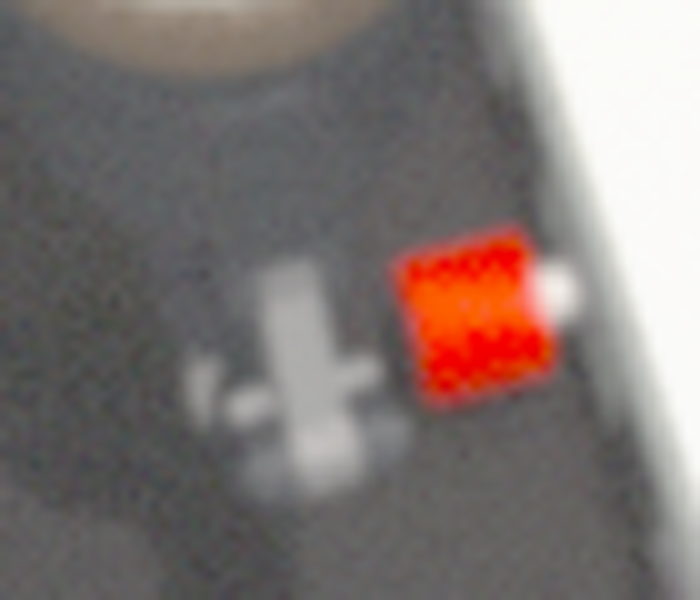

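View pics/e2.png

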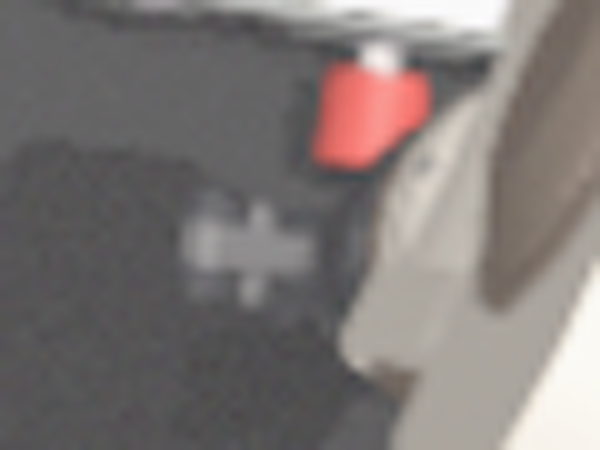

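```bash
python3 -c "
from h import *
a=np.radians(80);tx=np.array([np.cos(a),np.sin(a),0]);ex=np.array([np.sin(a),-np.cos(a),0])
p=np.array([.422,-.2147,.152])
for dz in(0,.013,.026,.04,.055):
  print(dz,[((w2pix('side',p+tx*s*.043+ex*e+[0,0,dz])-[200,230])*3.3).round(0).tolist() for s in(-1,1) for e in(-.011,.011)])
p=np.array([.4135,-.2132,.008])
for dz in(0,.013,.026,.04,.055):
  print(dz,[((w2pix('side',p+tx*s*.0043+ex*e+[0,0,dz])-[230,320])*9).round(0).tolist() for s in(-1,1) for e in(-.011,.011)])
import cv2
for f,(x0,y0,x1,y1),o in(('pics/k1.png',(255,270,325,345),'pics/e3.png'),('pics/k4.png',(235,325,295,385),'pics/e4.png')):
    im=cv2.imread(f)[y0:y1,x0:x1].astype(float)/255; im=(im**.45*255).clip(0,255).astype(np.uint8)
    cv2.imwrite(o,cv2.resize(im,None,fx=8,fy=8,interpolation=cv2.INTER_CUBIC))
"
```

```text
0 [[253.0, 393.0], [296.0, 380.0], [203.0, 243.0], [243.0, 232.0]]
0.013 [[253.0, 381.0], [297.0, 369.0], [203.0, 230.0], [244.0, 219.0]]
0.026 [[254.0, 369.0], [298.0, 356.0], [203.0, 217.0], [244.0, 206.0]]
0.04 [[255.0, 355.0], [300.0, 343.0], [203.0, 202.0], [245.0, 191.0]]
0.055 [[256.0, 340.0], [301.0, 327.0], [203.0, 186.0], [245.0, 175.0]]
0 [[309.0, 404.0], [408.0, 375.0], [297.0, 367.0], [396.0, 337.0]]
0.013 [[309.0, 379.0], [410.0, 349.0], [297.0, 341.0], [397.0, 311.0]]
0.026 [[309.0, 353.0], [411.0, 323.0], [297.0, 314.0], [399.0, 285.0]]
0.04 [[309.0, 324.0], [413.0, 293.0], [297.0, 285.0], [400.0, 255.0]]
0.055 [[309.0, 292.0], [414.0, 261.0], [297.0, 253.0], [401.0, 223.0]]
```

View pics/e3.png

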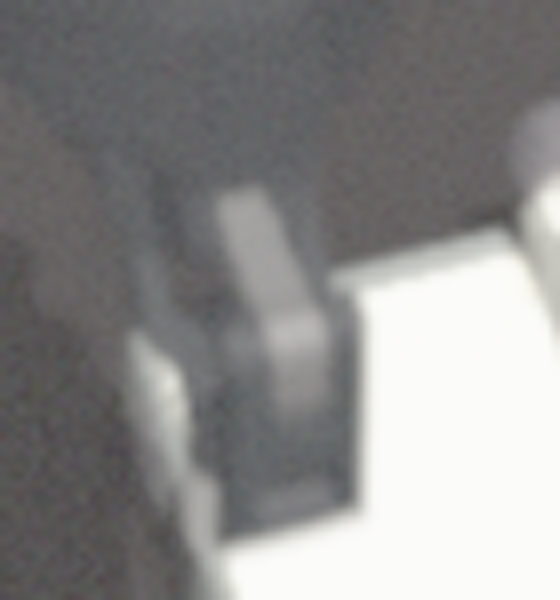

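View pics/e4.png

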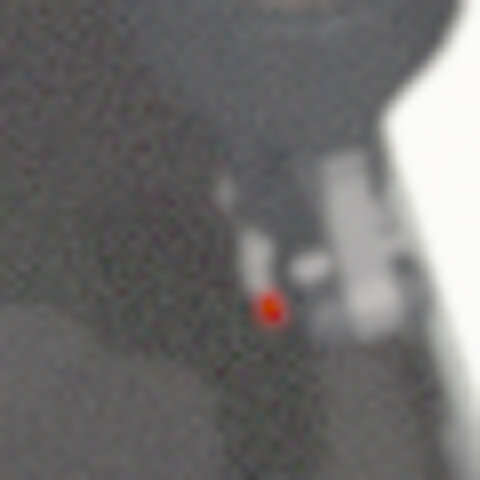

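The fingers appear to have passed the knob without touching it. I check the real fingertip height against the bench by lowering carefully in free space in front of the knob.

```bash
python3 -m creep '[[0,0,0.003,0,0,0,0],[0,0,0.006,0,0,0,0],[0,0,0.008,0,0,0,0],[0,0,0.009,0,0,0,0],[0,0,0.009,0,0,0,0]]'; python3 -c "
from h import *
to(st(-.084,0,.008),80)
snap('side','pics/k6.png')"
```

```text
time: 4.55
ee_pos: [0.3745, -0.2063, -0.0013]
tcp_rot: [-180.0, -0.0, 80.1]
wrist_force: [-0.3, -0.8, 0.6]
opening: 0.0001
t 4.55 shift [0.0001, 0.0458, -0.0093] rot [-0.0005, -0.0002, 0.0018] F [-0.3 -0.8  0.6] open 0.0001 pos [ 0.3745 -0.2063 -0.0013] [-1.7997e+02 -1.0000e-02  8.0100e+01]
```

```bash
python3 -m creep '[[0,0,0.003,0,0,0,0],[0,0,0.006,0,0,0,0],[0,0,0.008,0,0,0,0],[0,0,0.008,0,0,0,0]]'; python3 -m creep '[[0,0,0.003,0,0,0,0],[0,0,0.006,0,0,0,0],[0,0,0.008,0,0,0,0],[0,0,0.008,0,0,0,0]]'
```

```text
time: 5.0
ee_pos: [0.3743, -0.2063, -0.0094]
tcp_rot: [-180.0, -0.0, 80.1]
wrist_force: [-0.0, -0.5, -1.5]
opening: 0.0001
time: 5.4
ee_pos: [0.3743, -0.2063, -0.0174]
tcp_rot: [-180.0, -0.0, 80.1]
wrist_force: [1.2, 0.3, 0.7]
opening: -0.0003
```

```bash
python3 -m creep '[[0,0,0.002,0,0,0,0],[0,0,0.004,0,0,0,0],[0,0,0.005,0,0,0,0],[0,0,0.005,0,0,0,0]]'; python3 -m creep '[[0,0,0.002,0,0,0,0],[0,0,0.004,0,0,0,0],[0,0,0.004,0,0,0,0]]';python3 -m creep '[[0,0,0.002,0,0,0,0],[0,0,0.004,0,0,0,0],[0,0,0.004,0,0,0,0]]'
```

```text
time: 5.8
ee_pos: [0.3745, -0.2063, -0.0222]
tcp_rot: [-180.0, -0.0, 80.1]
wrist_force: [-0.4, 0.9, -0.2]
opening: -0.0002
time: 6.1
ee_pos: [0.3744, -0.2063, -0.0263]
tcp_rot: [-180.0, -0.0, 80.1]
wrist_force: [0.3, -0.4, -0.6]
opening: 0.0
time: 6.4
ee_pos: [0.3744, -0.2063, -0.0304]
tcp_rot: [-180.0, -0.0, 80.1]
wrist_force: [-0.4, 0.2, 0.1]
opening: 0.0005
```

```bash
python3 -c "
from h import *
import cv2
snap('side','pics/k7.png');snap('top','pics/k7t.png')
o=bot.get_obs();print(o['q'],o['ee_pos'])
for f,(x0,y0,x1,y1),o in(('pics/k7.png',(215,315,295,390),'pics/e7.png'),('pics/k7t.png',(350,225,420,290),'pics/e7t.png')):
    im=cv2.imread(f)[y0:y1,x0:x1].astype(float)/255; im=(im**.45*255).clip(0,255).astype(np.uint8)
    cv2.imwrite(o,cv2.resize(im,None,fx=8,fy=8,interpolation=cv2.INTER_CUBIC))"
```

```text
[-2.88561835e+01 -9.94531778e+00 -2.98001515e+01  7.01511303e+01
  6.17761090e-04 -1.89551866e+01] [ 0.37452459 -0.20637124 -0.03006306]
```

View pics/e7.png

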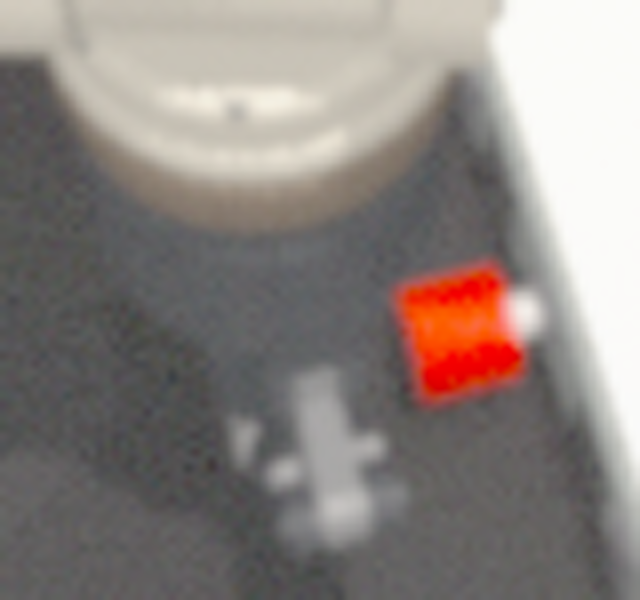

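View pics/k7.png

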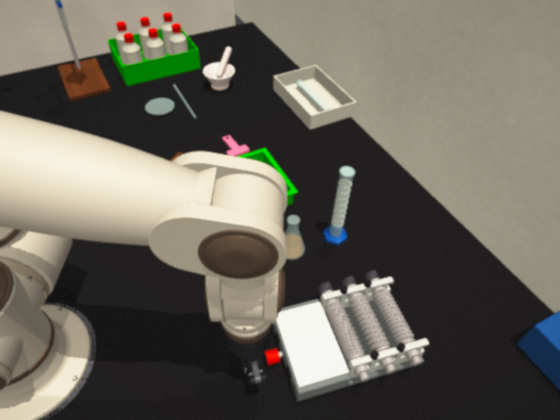

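```bash
for i in 1; do python3 -m creep '[[0,0,0.002,0,0,0,0],[0,0,0.003,0,0,0,0],[0,0,0.003,0,0,0,0]]'; done; python3 -m creep '[[0,0,0.002,0,0,0,0],[0,0,0.003,0,0,0,0],[0,0,0.003,0,0,0,0]]'; python3 -m creep '[[0,0,0.002,0,0,0,0],[0,0,0.003,0,0,0,0],[0,0,0.003,0,0,0,0]]'
```

```text
time: 6.8
ee_pos: [0.3747, -0.2065, -0.0323]
tcp_rot: [180.0, 0.0, 80.1]
wrist_force: [-2.8, 1.1, 8.6]
opening: -0.0003
time: 7.1
ee_pos: [0.3749, -0.2066, -0.0324]
tcp_rot: [179.9, 0.0, 80.1]
wrist_force: [-15.2, 8.2, 40.3]
opening: -0.0
time: 7.4
ee_pos: [0.375, -0.2067, -0.0326]
tcp_rot: [179.9, 0.1, 80.1]
wrist_force: [-29.0, 15.0, 73.9]
opening: -0.0001
```

Contact came at a reported z of -32 mm, so the reported TCP reads 32 mm too low: true z = reported + 0.032. I back off at once and check the lateral position against the white stage.

```bash
python3 -m creep '[[0,0,-0.05,0,0,0,0],[0,0,-0.10,0,0,0,0],[0,0.04,-0.10,0,0,0,0],[0,0.08,-0.10,0,0,0,0],[0,0.118,-0.10,0,0,0,0],[0,0.118,-0.07,0,0,0,0],[0,0.118,-0.07,0,0,0,0],[0,0.118,-0.07,0,0,0,0]]'; python3 -c "
from h import *
p=bot.get_obs()['ee_pos']
snap('side','pics/k8.png');crop('pics/k8.png',260,270,370,380,5,'pics/k8c.png')
snap('top','pics/k8t.png');crop('pics/k8t.png',340,170,440,270,6,'pics/k8tc.png')
a=np.radians(80);tx=np.array([np.cos(a),np.sin(a),0]);ex=np.array([np.sin(a),-np.cos(a),0])
for e in(-.011,0,.011): print(((w2pix('side',p+ex*e+[0,0,.032])-[260,270])*5).round(0),((w2pix('top',p+ex*e+[0,0,.032])-[340,170])*6).round(0))
o=bot.get_obs();print(o['ee_pos'],o['wrist_force'])"
```

```text
time: 8.2
ee_pos: [0.4898, -0.2263, 0.0306]
tcp_rot: [-179.9, -0.0, 80.1]
wrist_force: [0.2, -0.6, 0.6]
opening: -0.0001
[219. 343.] [315. 341.]
[247. 335.] [318. 316.]
[275. 327.] [321. 290.]
[ 0.49064733 -0.22680213  0.0322044 ] [ 0.47976496  0.57914557 -0.25719286]
```

View pics/k8c.png

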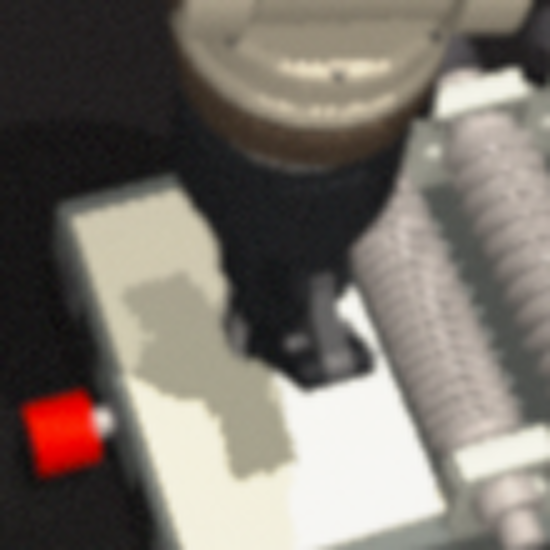

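View pics/k8tc.png

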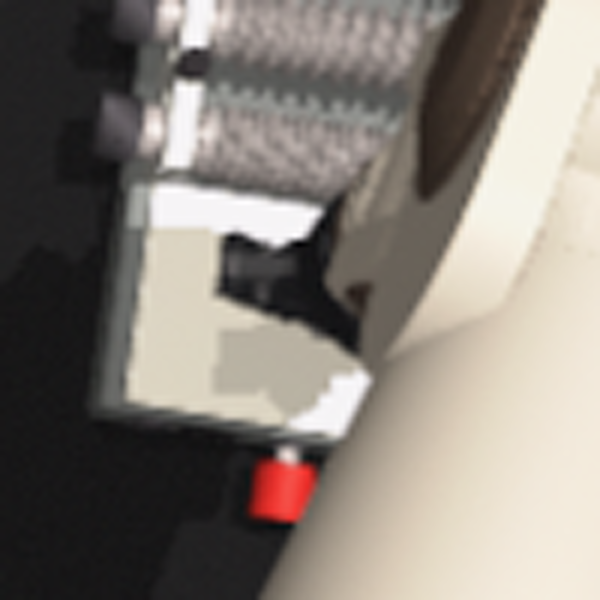

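```bash
cat > fit.py <<'E'
from h import *
from scipy.optimize import least_squares
D=[((.422,-.2147,.1518),(279.4,240.6)),((.4204,-.2106,.0102),(275.8,303.6)),((.4199,-.2143,.008),(276.6,306.6)),((.3737,-.2063,.0081),(242.6,315.4)),((.3745,-.2064,-.0301),(244.6,328.5)),((.4906,-.2268,.0322),(327.6,285.4))]
def pred(p,d,sx=0,th=0):
    p=np.array(p); az=np.arctan2(p[1],p[0]); r=np.hypot(p[0],p[1]); rr=np.array([np.cos(az),np.sin(az),0]);tt=np.array([-rr[1],rr[0],0])
    q=p.copy(); q=rr*(r+sx*(r-.43))+[0,0,p[2]+th*(r-.43)]
    return w2pix('side',q+rr*d[0]+tt*d[1]+[0,0,d[2]])
for np_ in(3,5):
    f=lambda v:np.concatenate([pred(p,v[:3],*v[3:])-u for p,u in D])
    s=least_squares(f,[0.,0,.2]+[0]*(np_-3)); print(s.x.round(4)); print(s.fun.reshape(-1,2).round(1).tolist())
E
python3 fit.py
```

```text
[ 0.0005 -0.0424  0.2755]
[[1.5, 1.2], [-0.3, -0.2], [-0.4, -0.1], [-0.4, 0.0], [-0.9, 0.0], [0.1, -1.2]]
[ 0.0015 -0.048   0.2862 -0.0294 -0.0397]
[[1.6, 0.1], [-0.2, 0.0], [-0.4, 0.2], [-0.1, -0.2], [-0.6, 0.1], [-0.6, -0.2]]
```

A constant offset fits all the views to about 1 px, so only z is off, by +32 mm. I add the offset to the helper and redo the knob.

```bash
cat >> h.py <<'E'
DZ=.032
_to=to
def to(p,yaw):   # p = true position
    _to(np.array(p)-[0,0,DZ],yaw)
E
python3 -c "
from h import *
to(st(-.084,0,.11),80)"
```

```text
t 8.3 shift [0.0003, -0.0721, -0.0459] rot [0.001, 0.0003, 0.0015] F [ 0.5  0.6 -0.3] open -0.0 pos [ 0.4906 -0.2268  0.0322] [1.7994e+02 2.0000e-02 8.0080e+01]
```

```bash
python3 -m creep '[[0,0,-0.046,0,0,0,0.7],[0,-0.04,-0.046,0,0,0,0.7],[0,-0.072,-0.046,0,0,0,0.7],[0,-0.072,-0.046,0,0,0,0.7],[0,-0.072,0.0,0,0,0,0.7],[0,-0.072,0.03,0,0,0,0.7],[0,-0.072,0.05,0,0,0,0.7],[0,-0.072,0.05,0,0,0,0.7]]'; python3 -c "
from h import *
to(st(-.084,0,.008),80)
snap('side','pics/k9.png');crop('pics/k9.png',220,310,320,390,7,'pics/k9c.png')"
```

```text
time: 9.1
ee_pos: [0.4186, -0.2137, -0.0206]
tcp_rot: [-179.8, -0.0, 80.1]
wrist_force: [-0.5, -0.9, 0.5]
opening: 0.0595
t 9.1 shift [-0.0002, 0.0012, 0.0034] rot [-0.0026, -0.0008, 0.0015] F [-0.5 -0.9  0.5] open 0.0595 pos [ 0.4186 -0.2137 -0.0206] [-1.7985e+02 -5.0000e-02  8.0090e+01]
```

View pics/k9c.png

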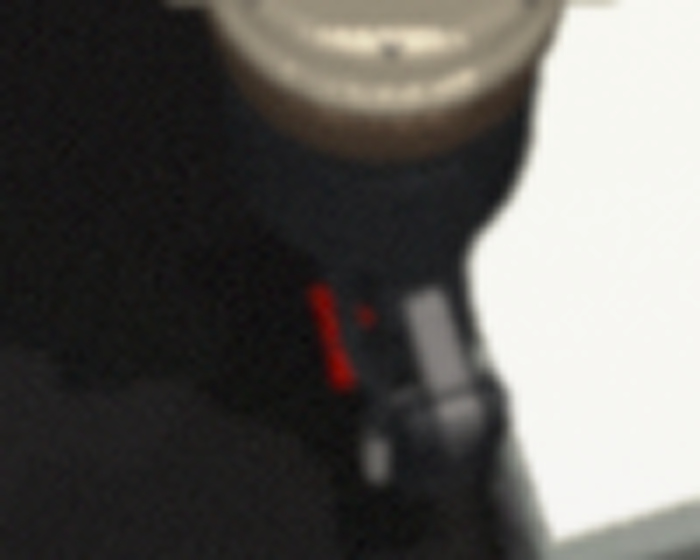

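The finger is near crop (432,440), about 4 mm too close to the box, and the knob is between the jaws. I shift -4 mm and close.

```bash
python3 -m creep '[[0,-0.003,0.002,0,0,0,0.7],[0,-0.003,0.002,0,0,0,0.5],[0,-0.003,0.002,0,0,0,0.2],[0,-0.003,0.002,0,0,0,0.2],[0,-0.003,0.002,0,0,0,0.2],[0,-0.003,0.002,0,0,0,0.2]]' 50; python3 -c "
from h import *
to(st(-.084,0,.008),80)
snap('side','pics/k10.png');crop('pics/k10.png',220,310,320,390,7,'pics/k10c.png')"
```

```text
time: 9.75
ee_pos: [0.4177, -0.2121, -0.0196]
tcp_rot: [179.9, -0.2, 80.2]
wrist_force: [-0.6, 12.0, 10.6]
opening: 0.0245
t 9.75 shift [-0.0016, 0.0022, 0.0044] rot [0.0015, -0.0037, 0.0027] F [-0.6 12.  10.6] open 0.0245 pos [ 0.4177 -0.2121 -0.0196] [179.91  -0.21  80.15]
```

View pics/k10c.png

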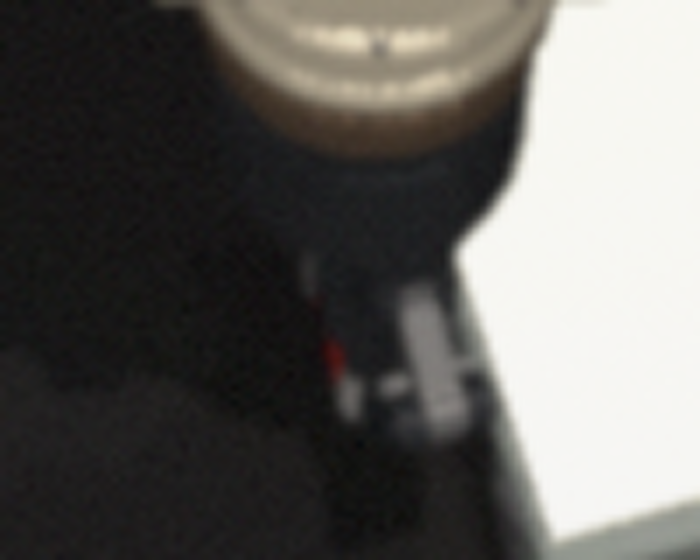

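Gripped at 24.5 mm. Now the pull along -x.

```bash
python3 -m creep '[[0.001,-0.003,0,0,0,0,0.2],[0.0015,-0.006,0,0,0,0,0.2],[0.0015,-0.009,0,0,0,0,0.2],[0.0015,-0.012,0,0,0,0,0.2],[0.0015,-0.014,0,0,0,0,0.2],[0.0015,-0.014,0,0,0,0,0.2]]'; python3 -c "
from h import *
to(st(-.084,0,.008),80)
snap('side','pics/k11.png');crop('pics/k11.png',220,290,370,410,5,'pics/k11c.png')"
```

```text
time: 10.4
ee_pos: [0.4062, -0.21, -0.0194]
tcp_rot: [179.6, -0.1, 80.1]
wrist_force: [11.3, 3.5, 0.8]
opening: 0.0243
t 10.4 shift [-0.0018, 0.0139, 0.0047] rot [0.0061, -0.0011, 0.0021] F [11.3  3.5  0.8] open 0.0243 pos [ 0.4062 -0.21   -0.0194] [ 1.7965e+02 -6.0000e-02  8.0120e+01]
```

View pics/k11c.png

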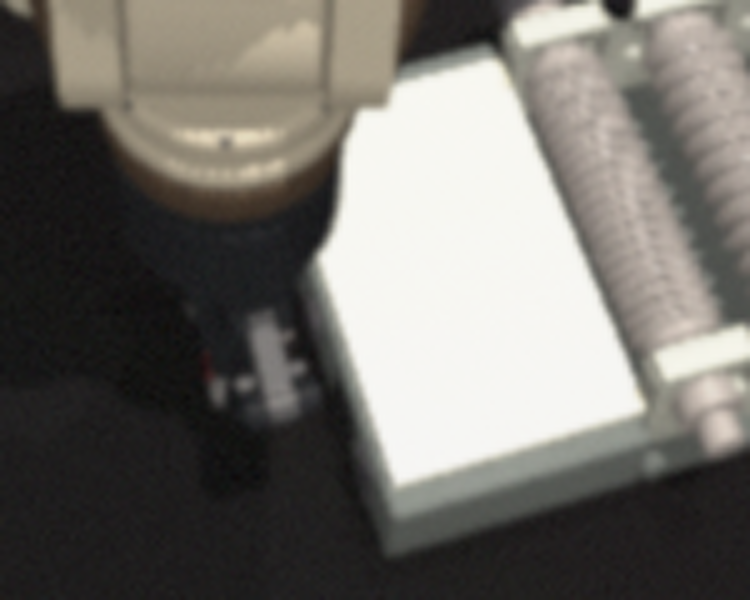

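```bash
python3 -m creep '[[0,-0.001,0,0,0,0,0.2],[0,-0.002,0,0,0,0,0.2],[0,-0.002,0,0,0,0,0.2],[0,-0.002,0,0,0,0,0.2]]'; python3 -c "
from h import *
to(st(-.084,0,.008),80)
im=snap('side','pics/k12.png').astype(float); print(im[330:360,310:325].mean((0,1)), cv2.imread('pics/side0.png')[330:360,310:325].mean((0,1)),cv2.imread('pics/k10.png')[330:360,310:325].mean((0,1)))"
```

```text
time: 10.85
ee_pos: [0.4061, -0.2099, -0.0193]
tcp_rot: [179.5, -0.1, 80.1]
wrist_force: [19.6, 2.3, -6.7]
opening: 0.0242
t 10.85 shift [-0.0018, 0.0141, 0.0048] rot [0.0094, -0.0013, 0.0025] F [19.6  2.3 -6.7] open 0.0242 pos [ 0.4061 -0.2099 -0.0193] [ 1.7946e+02 -7.0000e-02  8.0150e+01]
[246.90444444 246.48       242.18444444] [253.90888889 254.         254.        ] [242.28888889 246.60888889 246.96666667]
```

The knob is at its stop: the force is rising and the position is held. I release and let it spring back.

```bash
python3 -m creep '[[0,0,0,0,0,0,0.7],[0,0,0,0,0,0,0.7],[0,0,0,0,0,0,0.7],[0,0,-0.05,0,0,0,0.7],[0,0,-0.1,0,0,0,0.7],[0,0,-0.15,0,0,0,0.7],[0,0,-0.16,0,0,0,0.7]]'; python3 -c "
from h import *
for n in('side','top'):
  im=snap(n,'pics/k13%s.png'%n).astype(float)
crop('pics/k13side.png',220,260,440,410,3.5,'pics/k13c.png')
im=cv2.imread('pics/k13side.png').astype(int); m=(im[:,:,2]>120)&(im[:,:,1]<60)&(im[:,:,0]<60); m[:330]=0
print(np.argwhere(m).mean(0), im[330:360,310:325].mean((0,1)))
print(pix2w('top',217,267,.012)); to([.3913,.2158,.1],183)"
```

```text
time: 11.6
ee_pos: [0.403, -0.2106, 0.1449]
tcp_rot: [179.6, 0.1, 80.1]
wrist_force: [0.2, 0.3, -0.8]
opening: 0.0597
[355.98901099 271.98351648] [243.16666667 247.12666667 247.62222222]
[0.38989389 0.22426312 0.012     ]
t 11.7 shift [0.4178, -0.0844, 0.0722] rot [0.0014, 0.0038, -1.7961] F [ 0.9  0.2 -1.1] open 0.0597 pos [ 0.4023 -0.2101  0.141 ] [1.7981e+02 7.0000e-02 8.0090e+01]
```

View pics/k13c.png

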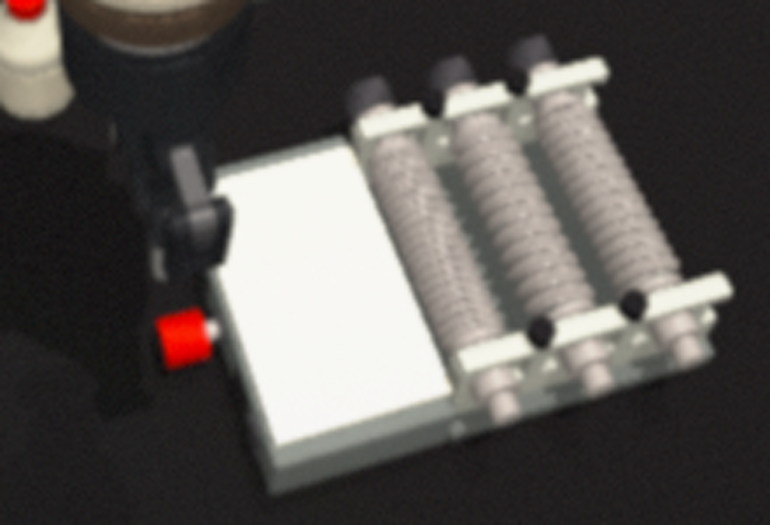

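```bash
python3 -c "
import cv2
for f in('side0','k1','k2','k5','k9','k10','k11','k13side'): 
  im=cv2.imread('pics/%s.png'%f).astype(float); print(f,im[350:365,315:335].mean((0,1)).round(0),im[330:345,320:330].mean((0,1)).round(0),im[270:280,450:480].mean((0,1)).round(0))
for f in('top0','k5t','k13top'): 
  im=cv2.imread('pics/%s.png'%f).astype(float); print(f,im[208:215,372:385].mean((0,1)).round(0),im[215:222,370:380].mean((0,1)).round(0))
"
```

```text
side0 [254. 254. 254.] [254. 254. 254.] [40. 39. 42.]
k1 [244. 247. 247.] [243. 247. 248.] [31. 31. 34.]
k2 [242. 246. 246.] [242. 246. 247.] [31. 31. 33.]
k5 [242. 246. 246.] [242. 246. 247.] [30. 30. 33.]
k9 [243. 246. 247.] [242. 247. 247.] [31. 31. 33.]
k10 [243. 246. 247.] [242. 247. 247.] [31. 31. 33.]
k11 [242. 246. 247.] [242. 247. 247.] [31. 30. 33.]
k13side [243. 247. 247.] [243. 247. 248.] [31. 31. 33.]
top0 [249. 247. 249.] [249. 247. 249.]
k5t [245. 244. 245.] [245. 244. 245.]
k13top [243. 241. 243.] [243. 241. 243.]
```

View pics/k13top.png

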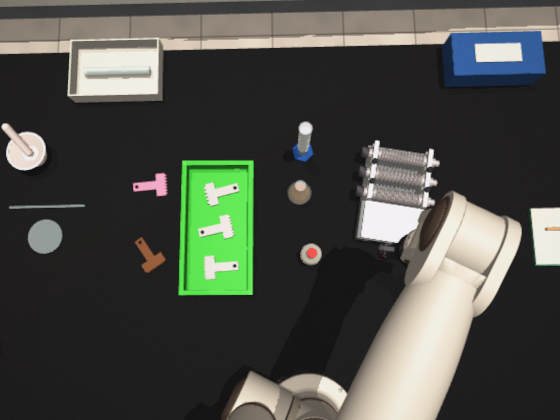

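The knob is back at rest at pixel (272,356). Exposure and saturation hide whether the lamp is lit, but the knob travelled about 11.8 mm to a hard stop. Next is the 6 mm leaf, nearest the robot at top pixel (217,267). The FFT showed the front spindle at 6 mm and this leaf at about 6 mm.

```bash
python3 -m creep '[[0.21,-0.042,0,0,0,-0.898,0.45],[0.21,-0.042,0,0,0,-0.898,0.45],[0.21,-0.042,0,0,0,-0.898,0.45],[0.21,-0.042,0,0,0,-0.898,0.45],[0.21,-0.042,0,0,0,-0.898,0.45],[0.21,-0.042,0,0,0,-0.898,0.45]]'; python3 -c "
from h import *
to([.3913,.2158,.10],182.9)"
```

```text
time: 12.3
ee_pos: [0.3951, 0.0067, 0.1369]
tcp_rot: [-179.9, -0.1, 132.1]
wrist_force: [-0.0, 0.0, -0.2]
opening: 0.0386
t 12.3 shift [0.1575, 0.1376, 0.069] rot [-0.001, -0.0028, -0.8861] F [-0.   0.  -0.2] open 0.0386 pos [0.3951 0.0067 0.1369] [-1.7988e+02 -1.2000e-01  1.3213e+02]
```

```bash
python3 -m creep '[[0.157,0.138,0,0,0,-0.886,0.45],[0.157,0.138,0,0,0,-0.886,0.45],[0.157,0.138,0,0,0,-0.886,0.45],[0.157,0.138,0,0,0,-0.886,0.45],[0.157,0.138,0.03,0,0,-0.886,0.45],[0.157,0.138,0.069,0,0,-0.886,0.45],[0.157,0.138,0.069,0,0,-0.886,0.45],[0.157,0.138,0.069,0,0,-0.886,0.45]]'; python3 -c "
from h import *
to([.3913,.2158,.10],182.9);to([.3913,.2158,.006],182.9)
snap('side','pics/p1.png');crop('pics/p1.png',130,120,310,250,4.4,'pics/p1c.png')
snap('top','pics/p1t.png');crop('pics/p1t.png',160,200,290,310,5,'pics/p1tc.png')"
```

```text
time: 13.1
ee_pos: [0.3943, 0.2129, 0.0692]
tcp_rot: [-179.9, -0.2, -177.9]
wrist_force: [-0.1, 0.4, 0.3]
opening: 0.0386
t 13.1 shift [0.0029, 0.0031, 0.0012] rot [-0.0014, -0.0027, -0.0144] F [-0.1  0.4  0.3] open 0.0386 pos [0.3943 0.2129 0.0692] [-1.7992e+02 -1.5000e-01 -1.7793e+02]
t 13.1 shift [0.0026, 0.0032, 0.0952] rot [-0.0014, -0.0027, -0.0144] F [-0.1  0.4  0.3] open 0.0386 pos [0.3943 0.2129 0.0692] [-1.7992e+02 -1.5000e-01 -1.7793e+02]
```

View pics/p1c.png

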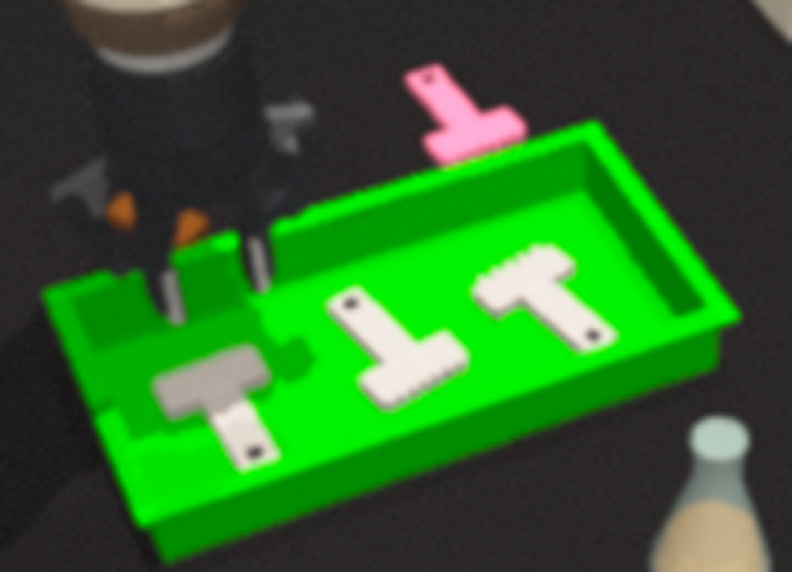

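View pics/p1tc.png

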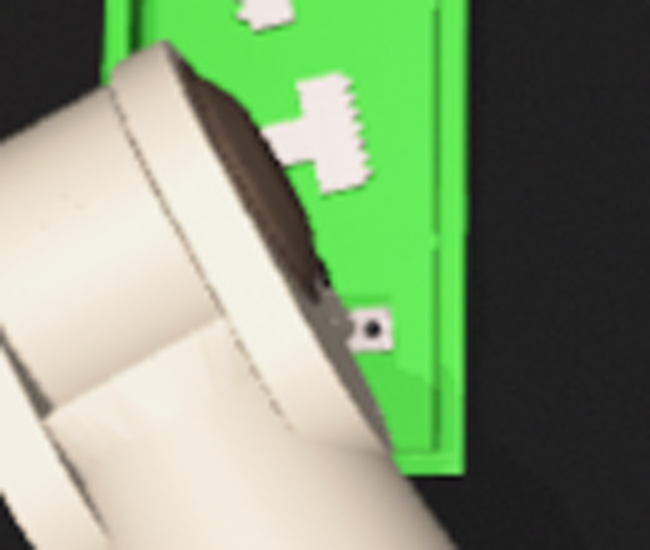

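```bash
python3 -c "
from h import *
p=np.array([.3943,.2129,.0692])
for dz in(0,.032,.036,.040,.05): print(dz,[((w2pix('side',p+[s*.0193,w,dz])-[130,120])*4.4).round(0).tolist() for s in(-1,1) for w in(-.011,.011)])
# midpoint tips -> world at various z
for z in(.095,.1,.105,.11): print(z,pix2w('side',170.2,193.2,z),pix2w('side',189.5,185.9,z))
"
```

```text
0 [[192.0, 365.0], [179.0, 338.0], [261.0, 342.0], [247.0, 316.0]]
0.032 [[183.0, 323.0], [169.0, 296.0], [254.0, 299.0], [240.0, 273.0]]
0.036 [[182.0, 318.0], [168.0, 290.0], [253.0, 294.0], [239.0, 268.0]]
0.04 [[180.0, 312.0], [167.0, 285.0], [252.0, 289.0], [238.0, 262.0]]
0.05 [[177.0, 298.0], [164.0, 271.0], [249.0, 275.0], [235.0, 248.0]]
0.095 [0.37357711 0.21008281 0.095     ] [0.42119929 0.21299702 0.095     ]
0.1 [0.37270797 0.20506345 0.1       ] [0.42000321 0.20795766 0.1       ]
0.105 [0.37183883 0.20004409 0.105     ] [0.41880712 0.20291829 0.105     ]
0.11 [0.37096969 0.19502473 0.11      ] [0.41761104 0.19787893 0.11      ]
```

Side view: the fingertips are at crop (177,322) and (262,290) and agree with the model to under 1 mm, which confirms the offset. The leaf's tang, with its hole at crop (254,452), is where expected. I descend.

```bash
python3 -m creep '[[0,0,0.04,0,0,-0.014,0.45],[0,0,0.07,0,0,-0.014,0.45],[0,0,0.08,0,0,-0.014,0.45],[0,0,0.08,0,0,-0.014,0.45]]'; python3 -c "
from h import *
to([.3913,.2158,.006],182.9)"
```

```text
time: 13.6
ee_pos: [0.3953, 0.2132, -0.0097]
tcp_rot: [-180.0, -0.0, -177.0]
wrist_force: [-0.2, -0.5, -0.3]
opening: 0.0387
t 13.6 shift [0.0039, 0.0028, 0.0163] rot [-0.0003, -0.0005, 0.0019] F [-0.2 -0.5 -0.3] open 0.0387 pos [ 0.3953  0.2132 -0.0097] [-1.7999e+02 -3.0000e-02 -1.7699e+02]
```

```bash
python3 -m creep '[[0.0039,0.0028,0.008,0,0,0,0.45],[0.0039,0.0028,0.016,0,0,0,0.45],[0.0039,0.0028,0.016,0,0,0,0.45]]'; python3 -c "
from h import *
to([.3913,.2158,.006],182.9)
snap('side','pics/p2.png');crop('pics/p2.png',130,120,310,250,4.4,'pics/p2c.png')"
```

```text
time: 13.9
ee_pos: [0.3911, 0.2162, -0.0263]
tcp_rot: [-180.0, -0.0, -176.9]
wrist_force: [0.1, -0.4, 0.7]
opening: 0.038
t 13.9 shift [-0.0002, -0.0004, -0.0003] rot [-0.0001, -0.0001, 0.0039] F [ 0.1 -0.4  0.7] open 0.038 pos [ 0.3911  0.2162 -0.0263] [-1.8000e+02 -1.0000e-02 -1.7688e+02]
```

View pics/p2c.png

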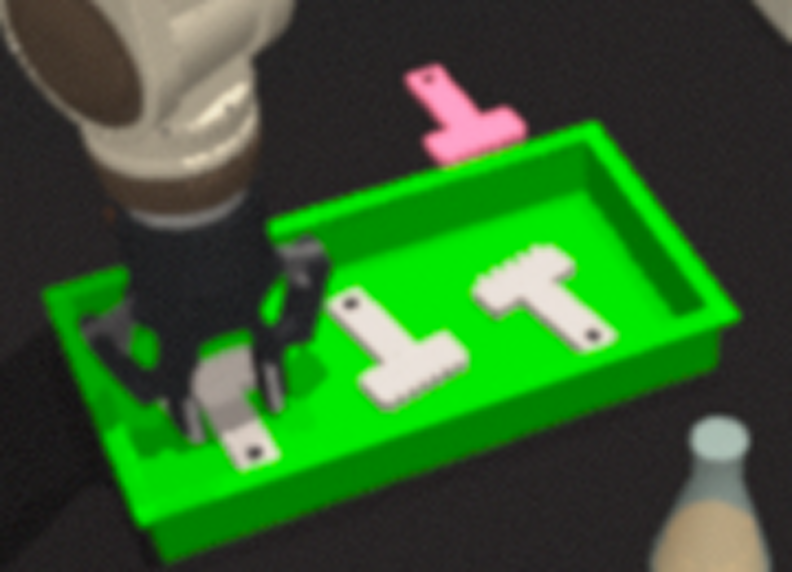

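The fingers straddle the tang, with tips at crop (195,435) and (272,405). I close.

```bash
python3 -m creep '[[0,0,0,0,0,0,0.15],[0,0,0,0,0,0,0.15],[0,0,0,0,0,0,0.15],[0,0,0,0,0,0,0.15]]' 60; python3 -c "
from h import *
to([.3913,.2158,.006],182.9)
print(bot.get_obs()['torque'])"
```

```text
time: 14.35
ee_pos: [0.3917, 0.2164, -0.0253]
tcp_rot: [180.0, 0.1, -176.9]
wrist_force: [-1.2, -0.2, 6.0]
opening: 0.0194
t 14.35 shift [0.0004, -0.0006, 0.0007] rot [0.0005, 0.001, 0.0038] F [-1.2 -0.2  6. ] open 0.0194 pos [ 0.3917  0.2164 -0.0253] [ 1.7997e+02  6.0000e-02 -1.7688e+02]
[-0.11663709  0.23071592 -0.01011968]
```

```bash
python3 -m creep '[[0,0,-0.01,0,0,0,0.15],[0,0,-0.04,0,0,0,0.15],[0,0,-0.08,0,0,0,0.15],[0,0,-0.12,0,0,0,0.15],[0,0,-0.15,0,0,0,0.15],[0,0,-0.15,0,0,0,0.15]]'; python3 -c "
from h import *
to(st(-.03,0.0016,.15),80)
snap('side','pics/p3.png');crop('pics/p3.png',100,60,310,250,3.8,'pics/p3c.png')"
```

```text
time: 14.95
ee_pos: [0.3929, 0.2171, 0.1288]
tcp_rot: [179.8, 0.3, -176.9]
wrist_force: [0.8, -0.4, -0.8]
opening: 0.0197
t 14.95 shift [-0.0562, -0.4427, 0.0099] rot [0.0075, 0.0017, 1.7996] F [ 0.8 -0.4 -0.8] open 0.0197 pos [0.3929 0.2171 0.1288] [ 179.84    0.35 -176.89]
```

View pics/p3c.png

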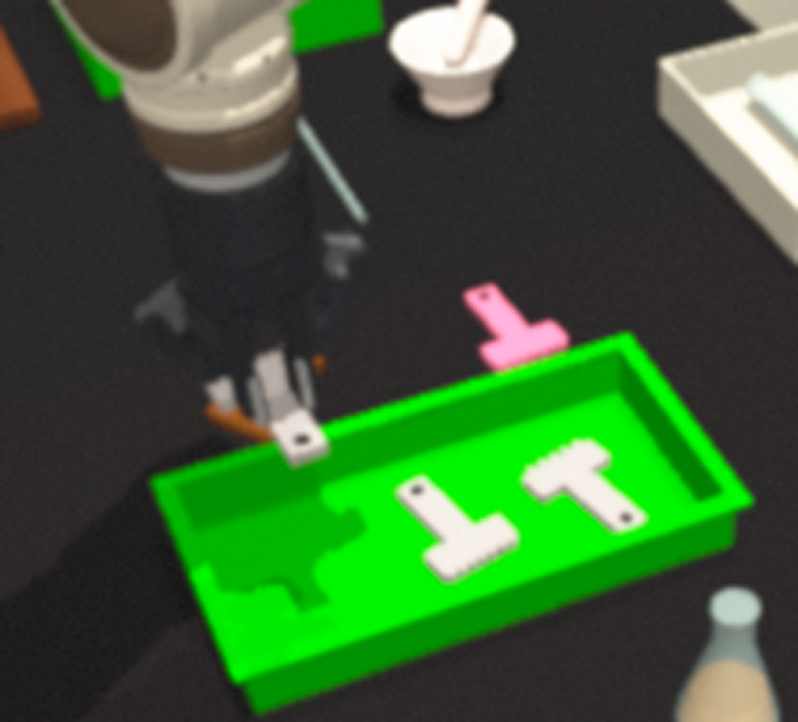

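Crop (300,440): the leaf is held by its tang, flat, with its teeth to the rear. I carry it to the stage.

```bash
python3 -m creep '[[-0.028,-0.221,0,0,0,0.9,0.15],[-0.028,-0.221,0,0,0,0.9,0.15],[-0.028,-0.221,0,0,0,0.9,0.15],[-0.028,-0.221,0,0,0,0.9,0.15],[-0.028,-0.221,0,0,0,0.9,0.15],[-0.028,-0.221,0,0,0,0.9,0.15],[-0.028,-0.221,0,0,0,0.9,0.15]]'; python3 -c "
from h import *
to(st(-.03,0.0016,.15),80)"
```

```text
time: 15.7
ee_pos: [0.4306, -0.0038, 0.1228]
tcp_rot: [-179.9, -0.1, 131.3]
wrist_force: [-0.4, -0.3, -1.0]
opening: 0.0194
t 15.7 shift [-0.192, -0.112, 0.0047] rot [-0.0021, -0.0006, 0.8954] F [-0.4 -0.3 -1. ] open 0.0194 pos [ 0.4306 -0.0038  0.1228] [-1.7991e+02 -8.0000e-02  1.3130e+02]
```

```bash
python3 -m creep '[[-0.192,-0.112,0.003,0,0,0.895,0.15],[-0.192,-0.112,0.003,0,0,0.895,0.15],[-0.192,-0.112,0.003,0,0,0.895,0.15],[-0.192,-0.112,0.003,0,0,0.895,0.15],[-0.192,-0.112,0.003,0,0,0.895,0.15],[-0.192,-0.112,0.003,0,0,0.895,0.15],[-0.192,-0.112,0.003,0,0,0.895,0.15],[-0.192,-0.112,0.003,0,0,0.895,0.15]]'; python3 -c "
from h import *
to(st(-.03,0.0016,.075),80)"
```

```text
time: 16.5
ee_pos: [0.4746, -0.2202, 0.1204]
tcp_rot: [-179.9, -0.0, 80.7]
wrist_force: [-0.0, 0.0, -1.2]
opening: 0.0195
t 16.5 shift [-0.002, -0.0011, 0.0774] rot [-0.001, -0.0004, 0.0126] F [-0.   0.  -1.2] open 0.0195 pos [ 0.4746 -0.2202  0.1204] [-1.7994e+02 -2.0000e-02  8.0720e+01]
```

```bash
python3 -m creep '[[-0.002,-0.001,0.03,0,0,0.008,0.15],[-0.002,-0.001,0.06,0,0,0.008,0.15],[-0.002,-0.001,0.074,0,0,0.008,0.15],[-0.002,-0.001,0.076,0,0,0.008,0.15],[-0.002,-0.001,0.076,0,0,0.008,0.15]]'; python3 -c "
from h import *
to(st(-.03,0.0016,.0497),80)
snap('side','pics/m1.png');crop('pics/m1.png',255,260,435,405,4.2,'pics/m1c.png')
snap('top','pics/m1t.png');crop('pics/m1t.png',345,130,450,270,4.2,'pics/m1tc.png')"
```

```text
time: 17.0
ee_pos: [0.4737, -0.2224, 0.0457]
tcp_rot: [180.0, 0.0, 80.0]
wrist_force: [-0.2, -0.1, -1.0]
opening: 0.0191
t 17.0 shift [0.0004, -0.0006, 0.028] rot [0.0003, 0.0001, -0.0008] F [-0.2 -0.1 -1. ] open 0.0191 pos [ 0.4737 -0.2224  0.0457] [1.7998e+02 1.0000e-02 7.9950e+01]
```

View pics/m1c.png

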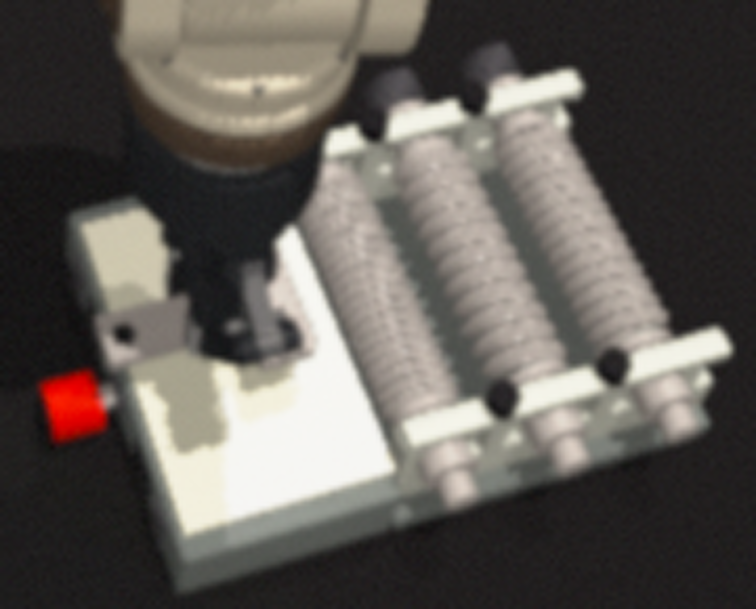

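View pics/m1tc.png

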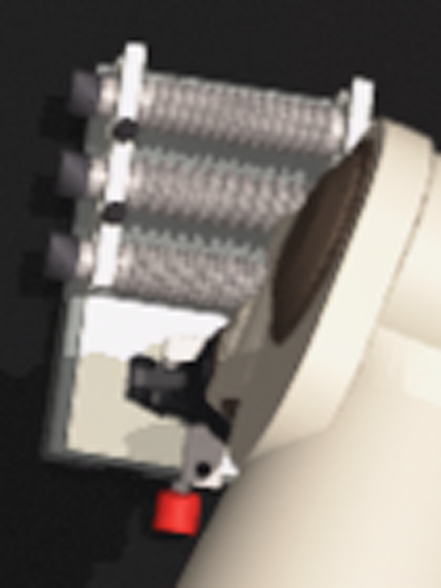

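```bash
python3 -c "
from h import *
def s(p):
    d=p-O; a=np.radians(-YAW); return np.array([d[0]*np.cos(a)-d[1]*np.sin(a),d[0]*np.sin(a)+d[1]*np.cos(a)]).round(4)
h0=pix2w('top',234.7,265.8,.012)-[.3913,.2158,0]; print('hole rel',h0)
for n,u,v in(('top',393.3,241.4),('side',284.3,339.3)): print(s(pix2w(n,u,v,.083)))
# side head corner near: 
print('tool',s(bot.get_obs()['ee_pos']))
a=cv2.imread('pics/k8.png').astype(float);b=cv2.imread('pics/m1.png').astype(float)
print(a[354:358,288:292].mean((0,1)),b[375:379,300:305].mean((0,1)), a[345:350,300:305].mean((0,1)))
"
```

```text
hole rel [ 0.0007069  -0.03740328  0.012     ]
[-0.0622 -0.0021]
[-0.0627  0.0001]
tool [-0.0287  0.0008]
[204.75   223.6875 226.75  ] [221.8  239.45 242.65] [141.88 163.   167.24]
```

```bash
python3 -m creep '[[0.0008,0,0.012,0,0,0,0.15],[0.0008,0,0.022,0,0,0,0.15],[0.0008,0,0.027,0,0,0,0.15],[0.0008,0,0.027,0,0,0,0.15]]';python3 -m creep '[[0,0,0.001,0,0,0,0.15],[0,0,0.002,0,0,0,0.15],[0,0,0.002,0,0,0,0.15]]'
```

```text
time: 17.5
ee_pos: [0.4729, -0.2217, 0.0167]
tcp_rot: [-179.9, -0.0, 79.8]
wrist_force: [-0.8, 0.3, -1.4]
opening: 0.0197
time: 17.8
ee_pos: [0.4737, -0.2221, 0.0161]
tcp_rot: [180.0, 0.0, 79.8]
wrist_force: [-0.6, -0.1, -1.1]
opening: 0.0196
```

```bash
python3 -m creep '[[0,0,0.001,0,0,-0.003,0.15],[0,0,0.001,0,0,-0.003,0.15],[0,0,0.001,0,0,-0.003,0.15]]';python3 -m creep '[[0,0,0.001,0,0,0,0.15],[0,0,0.001,0,0,0,0.15],[0,0,0.001,0,0,0,0.15]]'
```

```text
time: 18.1
ee_pos: [0.4738, -0.2221, 0.0158]
tcp_rot: [180.0, 0.0, 80.0]
wrist_force: [-2.9, 2.5, 6.1]
opening: 0.0195
time: 18.4
ee_pos: [0.4739, -0.2221, 0.0157]
tcp_rot: [179.9, 0.0, 80.0]
wrist_force: [-5.3, 2.7, 13.4]
opening: 0.0196
```

The leaf is on the stage. I ease off slightly and slide it toward the front spindle.

```bash
python3 -m creep '[[0,0,-0.0012,0,0,0,0.15],[0,0.005,-0.0015,0,0,0,0.15],[0,0.01,-0.0015,0,0,0,0.15],[0,0.015,-0.0015,0,0,0,0.15],[0,0.019,-0.0015,0,0,0,0.15],[0,0.019,-0.0015,0,0,0,0.15]]'; python3 -c "
from h import *
to(st(0,0.0017,.0478),80)
snap('side','pics/m2.png');crop('pics/m2.png',255,260,435,405,4.2,'pics/m2c.png')"
```

```text
time: 19.0
ee_pos: [0.4932, -0.2256, 0.0158]
tcp_rot: [180.0, 0.0, 80.0]
wrist_force: [-0.9, -0.8, 6.1]
opening: 0.0198
t 19.0 shift [0.0002, 0.0096, -0.0] rot [0.0005, 0.0003, -0.0001] F [-0.9 -0.8  6.1] open 0.0198 pos [ 0.4932 -0.2256  0.0158] [1.7997e+02 2.0000e-02 7.9990e+01]
```

View pics/m2c.png

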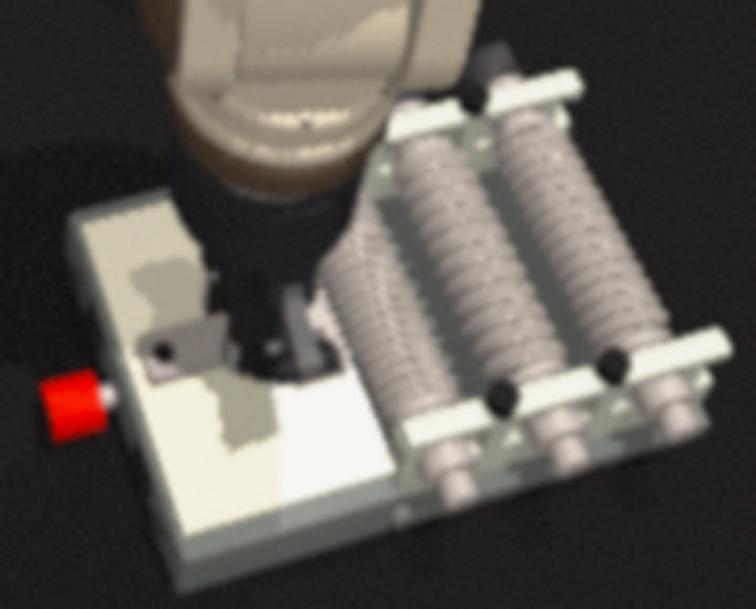

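The hole is at crop (163,351) and the head is close to the spindle. I step in and watch the force.

```bash
python3 -c "
from h import *
d=pix2w('side',293.8,343.6,.053)-O;a=np.radians(10);print(d[0]*np.cos(a)-d[1]*np.sin(a),d[0]*np.sin(a)+d[1]*np.cos(a))"
python3 -m creep '[[0,0.002,0,0,0,0,0.15],[0,0.003,0,0,0,0,0.15],[0,0.004,0,0,0,0,0.15],[0,0.004,0,0,0,0,0.15]]';python3 -m creep '[[0,0.001,0,0,0,0,0.15],[0,0.002,0,0,0,0,0.15],[0,0.002,0,0,0,0,0.15]]'
```

```text
-0.042946763426239064 0.00036422832869691373
time: 19.45
ee_pos: [0.4964, -0.2261, 0.0158]
tcp_rot: [-180.0, 0.0, 80.0]
wrist_force: [-3.7, 0.7, 6.5]
opening: 0.0197
time: 19.75
ee_pos: [0.4981, -0.2265, 0.0158]
tcp_rot: [-180.0, 0.0, 80.0]
wrist_force: [-5.0, 1.6, 8.6]
opening: 0.0194
```

```bash
python3 -m creep '[[0,0.001,0,0,0,0,0.15],[0,0.0015,0,0,0,0,0.15],[0,0.0015,0,0,0,0,0.15]]';python3 -m creep '[[0,0.001,0,0,0,0,0.15],[0,0.0015,0,0,0,0,0.15],[0,0.0015,0,0,0,0,0.15]]'; python3 -c "
from h import *
to(st(0,0.0017,.0478),80);print(bot.get_obs()['torque'])"
```

```text
time: 20.05
ee_pos: [0.4986, -0.2266, 0.0158]
tcp_rot: [-179.8, 0.0, 80.0]
wrist_force: [-10.3, 1.4, 11.2]
opening: 0.0193
time: 20.35
ee_pos: [0.4991, -0.2268, 0.0157]
tcp_rot: [-179.7, 0.0, 79.9]
wrist_force: [-15.2, 1.9, 13.9]
opening: 0.0196
t 20.35 shift [0.0005, 0.0036, -0.0001] rot [-0.0045, 0.0007, -0.0012] F [-15.2   1.9  13.9] open 0.0196 pos [ 0.4991 -0.2268  0.0157] [-1.7974e+02  4.0000e-02  7.9930e+01]
[ 0.27055562  3.29924808 -0.20647232]
```

```bash
python3 -c "
from h import *
snap('side','pics/m3.png');crop('pics/m3.png',280,300,380,380,7.5,'pics/m3c.png')
snap('top','pics/m3t.png');crop('pics/m3t.png',345,170,445,260,7.5,'pics/m3tc.png')"
```

```text
(no output)
```

View pics/m3c.png

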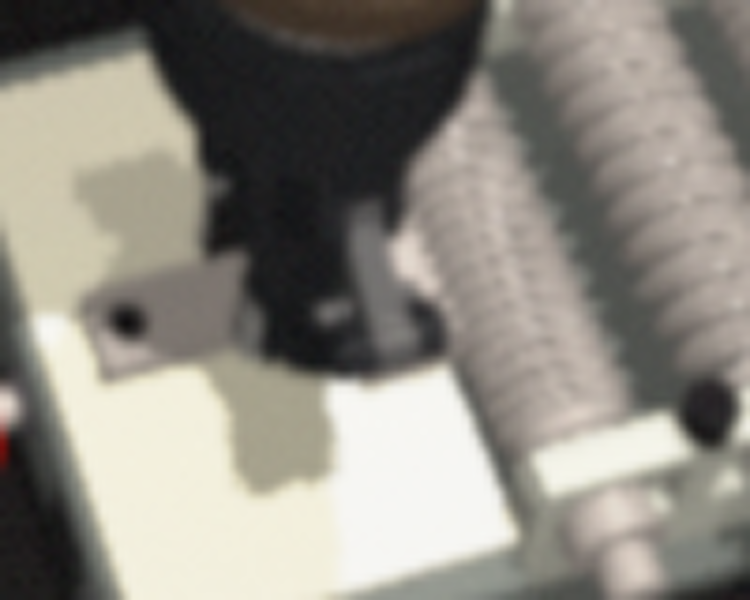

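View pics/m3tc.png

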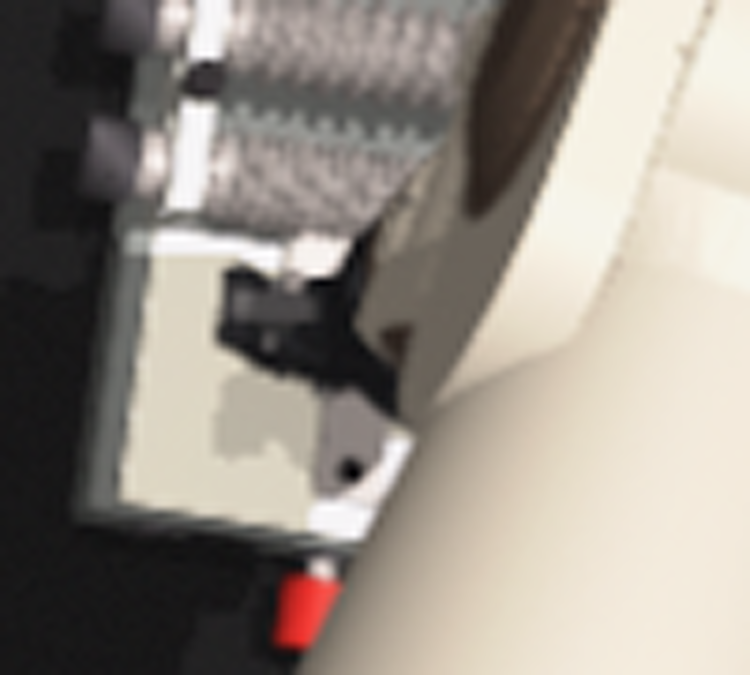

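```bash
python3 -c "
from h import *
def s(p):
    d=p-O;a=np.radians(10);return np.round([d[0]*np.cos(a)-d[1]*np.sin(a),d[0]*np.sin(a)+d[1]*np.cos(a)],4)
print(s(pix2w('side',297.07,342.67,.053)),s(pix2w('top',391.67,232.4,.053)))
# hole rel from initial, both views
for f,n,R in(('pics/top0.png','top',(228,260,242,272)),('pics/side0.png','side',(180,215,195,228))):
    x0,y0,x1,y1=R; crop(f,x0-20,y0-20,x1+20,y1+20,10,'pics/hole_%s.png'%n)
# tang end corners etc: knob position
print(s(pix2w('side',271.98,355.99,.028)))
"
```

```text
[-0.0365  0.0003] [-0.0367 -0.0013]
[-0.085  -0.0002]
```

View pics/hole_side.png

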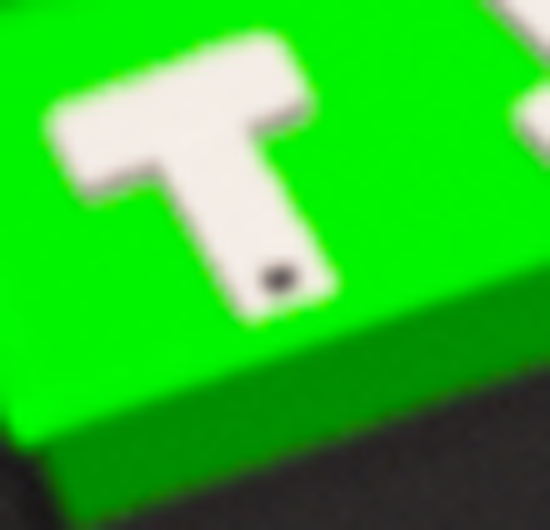

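```bash
python3 -c "
from h import *
print(pix2w('side',187.7,222.7,.012)-[.3913,.2158,0])"; python3 -m creep '[[0,0.001,0,0,0,0,0.15],[0,0.002,0,0,0,0,0.15],[0,0.002,0,0,0,0,0.15],[0,0.002,0,0,0,0,0.15]]'; python3 -c "
from h import *
to(st(0,0.0017,.0478),80)"
```

```text
[ 0.00245293 -0.03573048  0.012     ]
time: 20.85
ee_pos: [0.4994, -0.2271, 0.0157]
tcp_rot: [-179.6, 0.1, 79.9]
wrist_force: [-23.3, 1.4, 19.8]
opening: 0.0193
t 20.85 shift [0.0006, 0.0032, -0.0002] rot [-0.0074, 0.001, -0.0016] F [-23.3   1.4  19.8] open 0.0193 pos [ 0.4994 -0.2271  0.0157] [-1.7958e+02  6.0000e-02  7.9910e+01]
```

```bash
python3 -m creep '[[0,-0.001,-0.001,0,0,0,0.15],[0,-0.002,-0.002,0,0,0,0.15],[0,-0.0025,-0.002,0,0,0,0.15],[0,-0.0025,-0.002,0,0,0,0.15]]'
```

```text
time: 21.25
ee_pos: [0.4994, -0.2271, 0.0162]
tcp_rot: [-179.8, 0.1, 79.9]
wrist_force: [-5.7, -2.6, -2.1]
opening: 0.0197
```

Preload is nearly gone with the leaf still home. I release and lift straight up.

```bash
python3 -m creep '[[0,-0.0006,0,0,0,0,0.3],[0,-0.0006,0,0,0,0,0.4],[0,-0.0006,0,0,0,0,0.45],[0,-0.0006,0,0,0,0,0.45],[0,-0.0006,-0.01,0,0,0,0.45],[0,-0.0006,-0.04,0,0,0,0.45],[0,-0.0006,-0.08,0,0,0,0.45]]';python3 -m creep '[[0,-0.04,-0.05,0,0,0,0.45],[0,-0.08,-0.07,0,0,0,0.45],[0,-0.13,-0.07,0,0,0,0.45],[0,-0.18,-0.07,0,0,0,0.45],[0,-0.2,-0.07,0,0,0,0.45],[0,-0.2,-0.07,0,0,0,0.45]]'; python3 -c "
from h import *
snap('side','pics/f1.png');crop('pics/f1.png',270,285,370,385,7,'pics/f1c.png')
snap('top','pics/f1t.png');crop('pics/f1t.png',345,170,445,260,7.5,'pics/f1tc.png')"
```

```text
time: 21.95
ee_pos: [0.4991, -0.2261, 0.0975]
tcp_rot: [-179.8, -0.0, 80.0]
wrist_force: [1.1, -0.3, 0.5]
opening: 0.0382
time: 22.55
ee_pos: [0.301, -0.1915, 0.1693]
tcp_rot: [179.8, 0.1, 79.9]
wrist_force: [1.1, -1.1, 1.5]
opening: 0.0383
```

View pics/f1c.png

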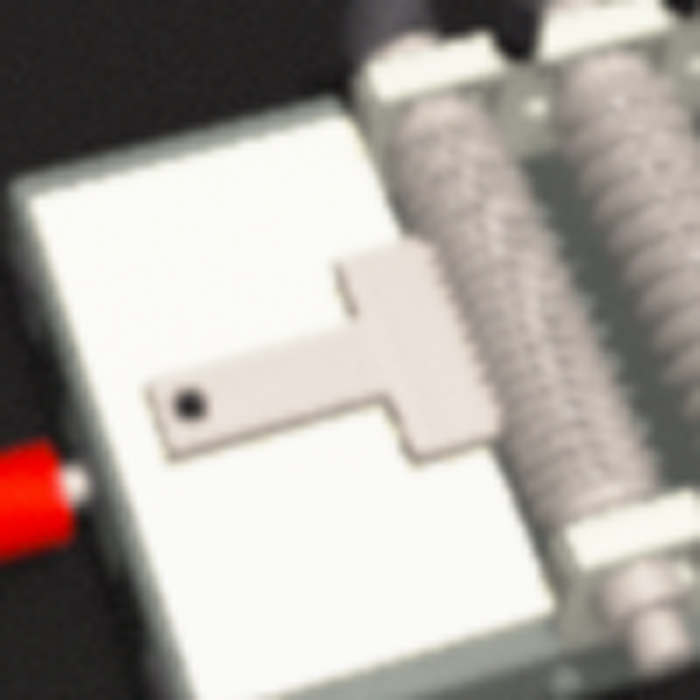

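View pics/f1tc.png

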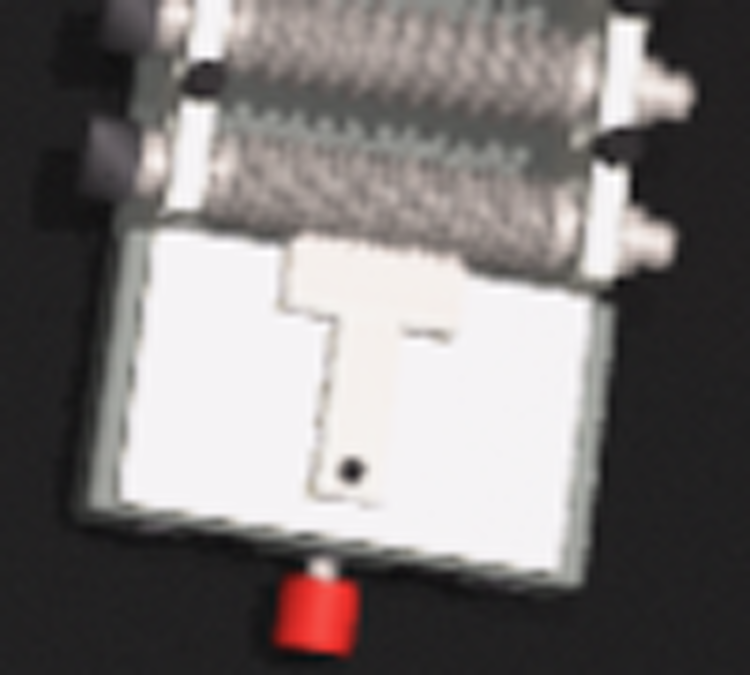

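```bash
python3 -c "
from h import *
def s(p):
    d=p-O;a=np.radians(10);return np.round([d[0]*np.cos(a)-d[1]*np.sin(a),d[0]*np.sin(a)+d[1]*np.cos(a)],4)
for u,v,nm in((150,383,'-45,11'),(172,456,'-45,-11'),(390,390,'16,-11'),(358,325,'16,11'),(338,262,'16,30'),(416,455,'16,-30')):
    print(nm,s(pix2w('side',u/7+270-.43,v/7+285-.43,.053)))
for u,v,nm in((310,492,'-45,11'),(378,502,'-45,-11'),(402,332,'16,-11'),(335,316,'16,11'),(281,308,'16,30'),(457,338,'16,-30')):
    print(nm,s(pix2w('top',u/7.5+345-.43,v/7.5+170-.43,.053)))
"
python3 - <<'E'
from h import *
from scipy.optimize import minimize
# pose check against other things
E
```

```text
-45,11 [-0.0452  0.01  ]
-45,-11 [-0.0462 -0.0111]
16,-11 [ 0.0154 -0.0105]
16,11 [0.0141 0.0095]
16,30 [0.0157 0.0285]
16,-30 [ 0.0152 -0.0294]
-45,11 [-0.0459  0.0122]
-45,-11 [-0.0458 -0.0108]
16,-11 [ 0.0129 -0.012 ]
16,11 [0.0149 0.0111]
16,30 [0.0149 0.0295]
16,-30 [ 0.0137 -0.0307]
```

View pics/f1.png

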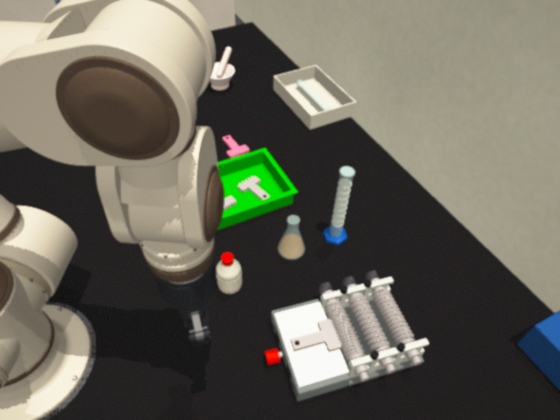

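```bash
python3 -c "
from h import *
crop('pics/f1.png',312,310,352,355,16,'pics/f2.png');crop('pics/f1t.png',375,192,415,222,18,'pics/f2t.png')"
```

```text
(no output)
```

View pics/f2.png

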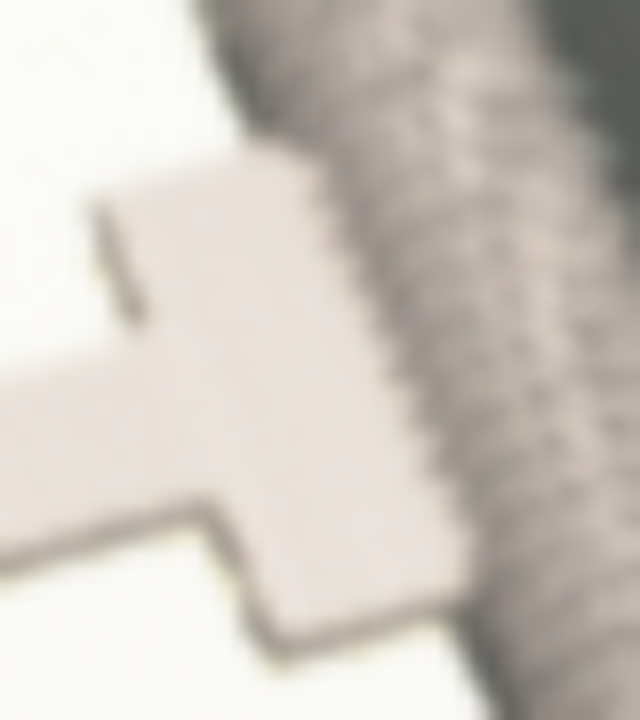

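View pics/f2t.png

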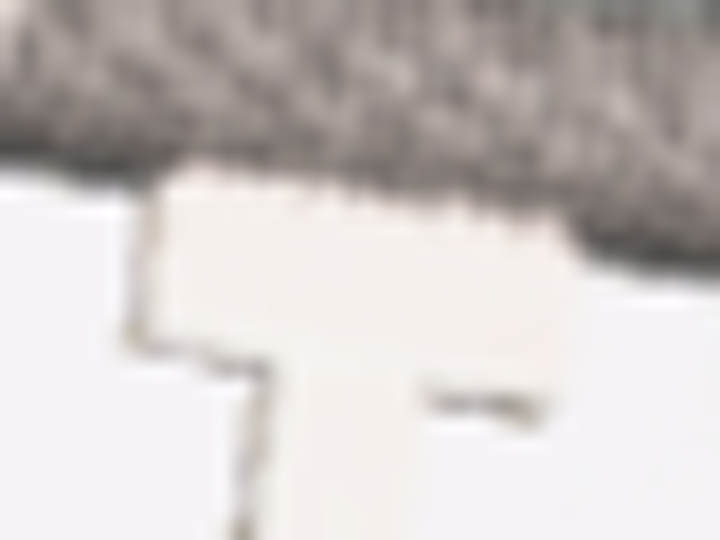

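```bash
python3 -c "
import cv2,numpy as np
a=cv2.imread('pics/k8.png').astype(float);b=cv2.imread('pics/m3.png').astype(float)
print(a[345:350,300:305].mean((0,1)),b[355:360,315:320].mean((0,1)))
s0=cv2.imread('pics/side0.png').astype(float);f=cv2.imread('pics/f1.png').astype(float)
for nm,(x0,y0,x1,y1) in dict(flask=(272,212,310,262),cyl=(320,162,360,248),bottle=(217,265,246,295)).items():
    g=lambda im:cv2.cvtColor(im[y0:y1,x0:x1].astype(np.uint8),cv2.COLOR_BGR2GRAY).astype(np.float32)
    print(nm,cv2.phaseCorrelate(g(s0),g(f),cv2.createHanningWindow((x1-x0,y1-y0),cv2.CV_32F)))
"
python3 -c "
from h import *
o=bot.get_obs();print(o['time'],o['wrist_force'],o['opening'],o['ee_pos'])"
```

```text
[141.88 163.   167.24] [140.52 161.56 165.88]
flask ((-0.005892371414358166, -0.05439439720412054), 0.8813340663909912)
cyl ((-0.05057955668480574, -0.13007827333154864), 0.8988884915245904)
bottle ((0.12120120239705479, -0.1739018554940177), 0.9884603465927971)
22.65 [-0.05257642  0.51249609 -0.0996508 ] 0.03842277490892867 [ 0.30334264 -0.19212432  0.16858103]
```

```bash
python3 -c "
import cv2,numpy as np
for f in('side0','k1','k5','k11','k13side','f1'):
  im=cv2.imread('pics/%s.png'%f).astype(float)
  print(f,'stage',im[370:378,310:325].mean((0,1)).round(1),'keeper',im[348:353,395:402].mean((0,1)).round(1),'side face',im[383:388,320:330].mean((0,1)).round(1))
for f in('top0','k5t','k13top','f1t'):
  im=cv2.imread('pics/%s.png'%f).astype(float)
  print(f,'stage',im[210:216,370:376].mean((0,1)).round(1),im[228:232,366:372].mean((0,1)).round(1),'keeper',im[190:197,369:371].mean((0,1)).round(1),'tray',im[240:260,235:245].mean((0,1)).round(1))
"
```

```text
side0 stage [254. 254. 254.] keeper [140.3 147.  148.1] side face [148.1 156.2 151.3]
k1 stage [243.9 246.8 247. ] keeper [120.5 128.5 129.5] side face [123.1 129.8 125.6]
k5 stage [242.7 245.6 246. ] keeper [119.1 127.  128.2] side face [121.4 128.1 123.9]
k11 stage [242.8 245.9 246. ] keeper [119.1 127.2 128.1] side face [121.4 128.  124. ]
k13side stage [243.7 246.6 247. ] keeper [120.3 128.1 129.3] side face [122.9 129.5 125.3]
f1 stage [247.9 250.  250. ] keeper [125.8 133.5 134.6] side face [128.7 135.8 131.3]
top0 stage [249.  247.1 249. ] [249. 247. 249.] keeper [248.9 247.1 249. ] tray [ 96.2 243.7 109.8]
k5t stage [245.  243.6 245.1] [245.1 243.6 245.3] keeper [245.1 243.8 245.2] tray [ 91.8 238.9 104.8]
k13top stage [243. 241. 243.] [243. 241. 243.] keeper [242.9 241.  243. ] tray [ 89.4 235.8 102.2]
f1t stage [245. 243. 245.] [245. 243. 245.] keeper [244.9 243.  245. ] tray [ 91.4 238.3 104.4]
```

```bash
python3 -c "
from h import *
bot.job_done();print(bot.get_obs()['time'])"
```

```text
the job is handed in; nothing more can be done
the job is handed in; nothing more can be done
```

I pulled the red lamp knob to its stop and let it spring back. I then tried one leaf and left it in mesh on the stage, let go. The job was handed in at about 22.7 s.

- **Knob:** it moved about 11.8 mm, then the force rose from 11 to 20 N with no further motion, so it was at its stop. After release it was back at its rest pixel. No picture showed the lamp on: the stage is over-exposed, and a shadowed patch looked the same before and after. That the lamp is lit rests only on the measured travel.
- **Choice of leaf:** image analysis gave 6 mm for the front spindle. The leaves read about 6, 8 and 10 mm, so I tried the 6 mm one first, the one nearest the robot. The other two were never lifted from the tray.
- **Fit:** the leaf stopped hard under 23 N. It lies flat and square within about 1 mm of home by both cameras (0.7 to 1.5 mm short, uncertainty 1 to 1.5 mm). A leaf that does not fit would stop at least 3 mm short. It did not move when released.
- **Position error:** the reported tool height was 32 mm too low. My first try at the knob therefore closed above it without touching it. I found the error by lowering the shut fingers onto the bench (74 N at the wrist for a moment) and corrected for it afterwards.
- **Other objects:** the flask, cylinder and bottle shifted less than 0.2 pixel between the first and last side pictures. The gripper was clear of everything at hand-in.

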